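# Unlock the printer console with the square panel key

### The job

The technician needs to get into the red-and-grey printer power console: swing the yellow dust cover well aside from the lock on its sloping panel, then take the orange-handled square key out of the blue rack, push it fully home in the brass socket and turn it clockwise as far as it goes. Let go and leave the key in the lock with the cover still aside, and do not disturb the other tools in the rack or anything else on the bench.

Things in the scene. Friction and masses are not known exactly. Their poses are not given: they have to be found in the camera images.
- console: fixed red-and-grey power console, 228 mm wide, 222 deep, 130 tall. Its panel slopes up from 30 mm high at the front to 127 mm, so its outward normal leans 28 degrees from vertical towards the console's front. Origin at the centre of its underside, x to its back, y to its left (seen from its front), z up. Only the cover, its knob and stud rise more than 5 mm above the panel.
- socket_mouth (a point): centre of the mouth of the square socket in the brass latch rotor, 6 mm below the panel's surface inside a steel ring (54 mm inside, 80 outside, 3 proud of the panel). z points out, square to the panel; x, y are parallel to the socket's sides and turn with the rotor. Socket 17.5 mm square, 40 mm deep below the mouth, with 4 mm chamfers round the mouth (25.5 mm square there).
- latch (a joint): turn of the latch rotor in rad: it grows as the rotor turns clockwise seen from outside the panel (that is, about the socket's -z axis); hard stop at 1.35. It starts between 0 and 0.35, needs about 0.1 N m, and stays where it is left.
- cover_knob (a point): point on the axis of the yellow dust cover's knob, 22 mm above the panel. Black round knob, 20 mm in diameter, from 9 to 35 mm above the panel. z is square to the panel, x points from knob to pivot. The cover is a yellow disc 72 mm across (5 to 9 mm above the panel) on an arm; the knob stands at the disc's centre.
- cover_pivot (a point): the cover's pivot, on the panel's surface, 60 mm up the slope from the socket's axis and 60 mm from the knob's axis; z is square to the panel (the pivot axis). A steel stud 26 mm across and 12 mm high marks it.
- cover (a joint): swing of the cover in rad: 0 = straight over the socket; grows as it swings clockwise seen from outside the panel (about the pivot's -z), the knob moving towards the console's left (+y); stop at 1.4. Starts between 0 and 0.25, needs about 1 N at the knob, stays where it is left. From about 1.0 the socket is clear.
- rack: fixed blue rack block 80 x 240 x 60 mm (x, y, z) with three round holes 26 mm in diameter, 45 mm deep, at y = -80, 0 and +80 mm, holding the key and two other tools upright in any order. Origin at the centre of its underside.
- key_center (a point): middle of the key, on its axis, 63 mm from its tip; z points from tip to handle. Key 126 mm long, about 140 g: steel shank 16 mm square, sides along x and y, last 4 mm tapering to 12; orange cross handle 64 mm long (x), 16 thick (y), 26 tall, its middle 50 mm above this point (113 from the tip). It starts upright and loose in the rack, tip 15 mm above the bench.
- key_tip (a point): centre of the end face of the key's tip; axes as for the key's middle.
- scraper: black-handled scraper with a steel blade, 110 mm tall, standing in the rack; origin at its foot
- brush: wooden-handled brass brush, 106 mm tall, standing in the rack; origin at its foot
- bottle: white plastic bottle with yellow label and blue cap, 58 mm across, 160 mm tall, standing on the bench; origin at the centre of its underside
- cup: open paper cup, 72 mm across, 90 mm tall; origin at the centre of its underside
- wrench: steel wrench 170 mm long lying flat; origin under its middle
- gear: red printed gear, 72 mm across, 18 mm thick, lying flat; origin at the centre of its underside
- bin: yellow open parts bin 160 x 120 x 60 mm; origin at the centre of its underside
Things that resemble listed ones, but are neither listed nor needed, are in the scene too. Leave any black look-alike of the part that bears key_center alone.

How it is judged:
By the outcome, as a careful person would: the job done as asked, in the order asked, and still so for the second after the job is handed in, with the robot touching nothing.
It also fails if it takes over 59 s, if anything falls off the work surface, if the arm or the gripper's body presses on something with over 40 N, if the wrist force passes 120 N, or if a joint passes its speed limit or range.

### The arm

A 7-joint arm with a two-finger parallel gripper is mounted at the origin on the work surface. World frame = base frame: x ahead of the robot, y to its left, z up, the work surface at z = 0. Lengths are in m, angles in rad, forces in N, time in s.
With the tool pointing down it reaches from about 0.375 to 0.925 m from the base axis. Payload 3.1 kg.
Tool frame: the origin (TCP) lies at the very end of the fingers, on their centre line; the grasp point (between the pads) lies 19 mm behind it; z points along the fingers, y is the line along which they close (so a half turn about z gives the same grasp; the last joint's range is limited). The gripper opens to 85 mm and grips with 20 to 120 N. Pads are 22 mm wide; open, the fingers measure 114 mm over their backs; the gripper's body (76 mm by 85 mm) begins 54 mm behind the grasp point. The pads swing forward as they close: fully open they stand 13 mm farther back than shut.
Start: joints at [-1.403, 0.383, 0.044, 1.598, -0.018, 1.161, -0.05], TCP at [0.171, 0.627, 0.231] pointing down, gripper open.
Joint ranges: [-2.61, 2.61], [-0.41, 2.15], [-1.48, 1.57], [0, 2.5], [-1.57, 4.71], [0.05, 1.97], [-2.85, 2.85]. Speed limits (rad/s): [2.79, 2.79, 3.14, 3.14, 3.14, 3.14, 3.14].

### API

Orientations are given as a unit quaternion [x, y, z, w].
In Python, from rig import ctrl gives the robot as it stands. The module is installed in compiled form; this text tells all that it offers.
- The arm moves only by the tool drive_tool, never from a script. Its argument "commands" is one flat list of numbers, 6 for each row, row after row: the shift along the world's x, y, z in units of 60 mm (1.0 is 60 mm), then the turn, a rotation vector about the world's x, y, z in units of 5 degrees (1.0 is 5 degrees). A call has exactly 10 rows; each row shifts and turns the commanded pose from where the row before left it; what a row does not reach is not made up. A row lasts 1/8 s, in which the tool goes at most 62.5 mm and 10.7 degrees, less where a joint would pass 70% of its speed; a pose out of reach is approached as far as the arm can. A call is refused whole if a number of a shift passes 1 or a number of a turn 1, either way. A call with a gripper value outside its range is refused whole. "grip" is the closure in counts, from 0 (fully open) to 255 (shut), set as the call begins (left out, the last holds). The fingers move at their own pace and stop on an object; the grip force is fixed at half the most. Time passes only in rows, so rows that do not move let the fingers close, or fill a call up. It gives the time, the measured TCP pose, the force, the opening and the grip force at its end, in the units of the state.
- ctrl.observe(): the state, without advancing time (a new reading comes with each control period).
- ctrl.grab_frame(name): name is "scene" or "side" or "wrist"; returns a dict with "img" (400x640x3 uint8, blue, green, red), "z_map" (400x640 float32, m along the optical axis (not along the pixel's ray), 0 where there is no reading), "camera_matrix" (3x3 intrinsics, pixels), "rvec" (rotation vector, rad) and "tvec" (3), from world to camera coordinates, as OpenCV has them. Camera axes: x right, y down, z forward; pixel columns grow to the right and rows downward; lengths in m; the calibration is good to about 2 mm. A picture is of the moment at which its call begins.
- ctrl.close_job(): hands the job in; it is judged then, once.
Trained networks look in a picture, given as the dict that the camera call returned (one of the last four; its "shot" number tells which), for a name from the list of things; names that differ only in an ending like _2 or _b are one class to them, and where a whole thing is asked for, a point or a joint stands for the part that bears it (a point fixed in the world has none). Each returns a list of dicts, best first, with "confidence" (0 to 1); they miss things now and then, are a little off and sometimes report something else, mostly with a low value. They report only what shows in the picture. A call takes as long as a camera call. They do not tell look-alikes from the thing itself.
- ctrl.boxes_of(picture, target): "pixel" ([row, column] in pixels, amid what is visible of it).
- ctrl.silhouettes(picture, target): "mask" (400x640 bool, what is visible of it) and "pixel" ([row, column] in pixels, amid what is visible of it).
- ctrl.spot_point(picture, target): "pixel" ([row, column] in pixels: a listed point, or the origin of a listed thing).
The state is a dict: "time_s": time; "joint_pos": joint angles; "joint_velocities": joint speeds; "effort": joint torques, N m; "position": TCP position; "tcp_rot": TCP orientation; "wrist_force": force on the tool from outside, world axes, zero at the start; "torque": the same for the moment, N m; "gripper_width": opening from 0.0 (shut) to 1.0 (fully open); "grasp_force": force on a finger pad.
Only numpy, scipy, OpenCV 4.12 (cv2) and the standard library are available. Lean on these libraries where they do the work, as an engineer would, in place of code of your own. Each camera call takes 0.05 s, during which the arm holds its last target. There are 200 camera calls.

## Working session

There is one attempt and no reset: what is moved stays moved. The work goes in short steps, Python scripts to look and compute and a tool call to move; the robot and the scene stay as the last step left them, time stands still between calls to the robot, and variables do not carry over. Pictures are saved under pics/ and viewed, at most 10 in all, crops included, and the job is handed in when it is done.

Besides the shell and the picture viewer there is one more tool, called after "Request:" as name(argument=value, ...) on one line, values as JSON. drive_tool: Moves the arm, as the interface text tells. Its arguments: {"type":"object","properties":{"commands":{"type":"array"},"grip":{"type":"number"}},"required":["commands"]}

```bash
mkdir -p pics; cat > h.py <<'E'
import numpy as np, cv2
from scipy.spatial.transform import Rotation as R
from rig import ctrl
def cam(f):
    return cv2.Rodrigues(np.array(f["rvec"],float))[0], np.array(f["tvec"],float).ravel(), np.array(f["camera_matrix"],float)
def ray(f,px):
    M,t,K=cam(f); d=np.linalg.inv(K)@[px[1],px[0],1]; return -M.T@t, M.T@d   # d has z=1 in cam
def at_depth(f,px,z): o,d=ray(f,px); return o+d*z
def pt(f,px,r=2):
    y,x=int(round(px[0])),int(round(px[1])); w=f["z_map"][max(0,y-r):y+r+1,max(0,x-r):x+r+1]; w=w[w>0]
    return at_depth(f,px,np.median(w)) if len(w) else None
def proj(f,P):
    return cv2.projectPoints(np.atleast_2d(np.array(P,float)),np.array(f["rvec"],float),np.array(f["tvec"],float),cam(f)[2],None)[0].reshape(-1,2)[:,::-1]
def cloud(f,m=None):
    M,t,K=cam(f); z=f["z_map"]; m=(z>0) if m is None else m&(z>0)
    v,u=np.nonzero(m); c=np.c_[(u-K[0,2])/K[0,0],(v-K[1,2])/K[1,1],np.ones(len(u))]*z[m][:,None]
    return (c-t)@M, np.c_[v,u]
E
python3 - <<'E'
from h import *
np.set_printoptions(precision=4,suppress=True)
s=ctrl.observe();print(s)
ims=[]
for n in ["scene","side"]:
    f=ctrl.grab_frame(n);cv2.imwrite(f"pics/{n}0.png",f["img"]); print(n, ray(f,(200,320)))
    for t in ["console","rack","key_center","scraper","brush","bottle","cup","wrench","gear","bin"]:
        for b in ctrl.boxes_of(f,t)[:3]: print(t,np.round(b["pixel"]),round(b["confidence"],2),pt(f,b["pixel"]))
    for t in ["socket_mouth","cover_knob","cover_pivot","key_center","key_tip","console","rack"]:
        for b in ctrl.spot_point(f,t)[:3]: print("pt",t,np.round(b["pixel"]),round(b["confidence"],2),pt(f,b["pixel"]))
E
```

```text
{'time_s': 0.0, 'joint_pos': array([-1.4028,  0.3839,  0.0438,  1.5996, -0.0179,  1.1612, -0.0499]), 'joint_velocities': array([-0.0003, -0.0002, -0.0002, -0.0001, -0.0021, -0.0003,  0.0005]), 'effort': array([ -0.0002, -43.3464,   1.0244, -24.9511,   0.0107,   0.0113,
         0.    ]), 'position': array([0.1705, 0.6262, 0.2299]), 'tcp_rot': array([ 0.1325,  0.9912, -0.0013, -0.0001]), 'wrist_force': array([-0.6519, -0.2337, -0.3964]), 'torque': array([ 0.028 , -0.0072,  0.0037]), 'grasp_force': 0.0, 'gripper_width': 0.9992931191155667}
scene (array([1.4274, 0.3951, 0.9888]), array([-0.6642, -0.355 , -0.6583]))
console [236. 260.] 0.87 [ 0.7282 -0.1489  0.1181]
rack [266. 417.] 0.64 [0.6118 0.2198 0.0603]
key_center [246. 415.] 0.74 [0.6002 0.2045 0.111 ]
key_center [283. 394.] 0.64 [0.7353 0.2014 0.1216]
key_center [224. 434.] 0.61 [0.499  0.2244 0.1022]
scraper [263. 443.] 0.45 [0.6089 0.2781 0.0936]
brush [179. 198.] 0.6 [ 0.5026 -0.5331  0.0058]
brush [241. 384.] 0.56 [0.6016 0.1273 0.0963]
bottle [204. 356.] 0.73 [0.4993 0.008  0.092 ]
cup [186. 378.] 0.71 [0.3945 0.0311 0.0852
[... 1361 characters left out ...]
.0239 0.0333]
pt cover_knob [169. 304.] 0.81 [ 0.5727 -0.1935  0.0909]
pt cover_knob [330. 315.] 0.71 [0.3112 0.3607 0.0109]
pt cover_pivot [166. 289.] 0.63 [ 0.6303 -0.1878  0.0943]
pt cover_pivot [332. 318.] 0.43 [0.1932 0.6518 0.4837]
pt key_center [239. 215.] 0.9 [0.71   0.2046 0.0638]
pt key_center [263. 275.] 0.85 [0.5163 0.1809 0.0061]
pt key_center [244. 243.] 0.61 [0.6175 0.1924 0.0643]
pt key_tip [274. 281.] 0.88 [0.4759 0.2242 0.0201]
pt key_tip [251. 221.] 0.72 [0.7003 0.1946 0.0019]
pt key_tip [262. 251.] 0.7 [0.5645 0.2442 0.0575]
pt console [170. 304.] 0.75 [ 0.5717 -0.1947  0.0876]
pt rack [262. 248.] 0.86 [0.5702 0.2491 0.0589]
pt rack [230. 311.] 0.19 [0.4587 0.0215 0.026 ]
```

```bash
cd pics; ls
```

```text
scene0.png
side0.png
```

View pics/scene0.png

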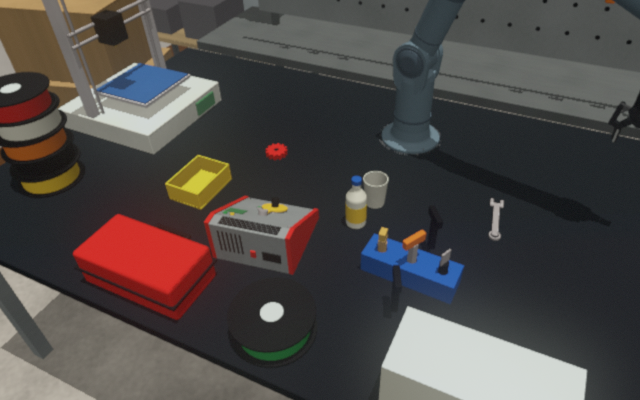

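View pics/side0.png

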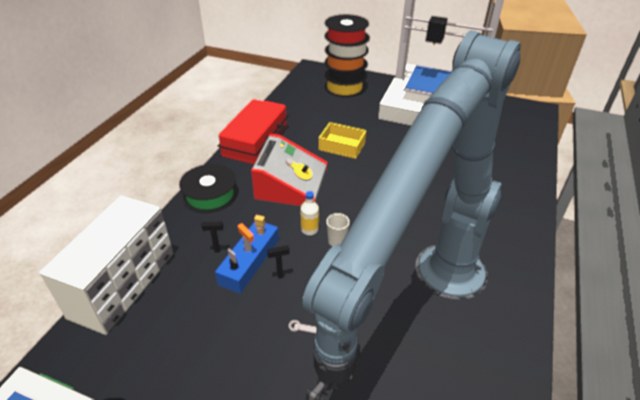

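Orange-handled key candidates in the scene image are (246,415) orange in the rack's middle hole, (283,394) black on the bench, and (224,434) black on the bench. Only the first is orange and in the blue rack. I'll check it in a crop, and also check which of the rack's holes it stands in.

```bash
python3 - <<'E'
from h import *
np.set_printoptions(precision=4,suppress=True)
C=[];Rk=[]
for n in ["scene","side"]:
    f=ctrl.grab_frame(n)
    m=ctrl.silhouettes(f,"console")[0]["mask"]; p,_=cloud(f,m); C.append(p[p[:,2]>0.02])
    m=ctrl.silhouettes(f,"rack")[0]["mask"]; p,_=cloud(f,m); Rk.append(p)
    hsv=cv2.cvtColor(f["img"],cv2.COLOR_BGR2HSV)
    for nm,lo,hi,box in [("orange",(5,150,120),(18,255,255),(.5,.7,.1,.3)),("yellow",(20,120,120),(35,255,255),(.5,.75,-.3,0))]:
        p,_=cloud(f,cv2.inRange(hsv,lo,hi)>0); k=(p[:,0]>box[0])&(p[:,0]<box[1])&(p[:,1]>box[2])&(p[:,1]<box[3])&(p[:,2]>.05); p=p[k]
        if len(p)>4: print(n,nm,len(p),p.mean(0),"min",p.min(0),"max",p.max(0)); d=p[:,:2]-p[:,:2].mean(0); print(np.degrees(np.arctan2(*np.linalg.svd(d)[2][0][::-1])))
    if n=="scene": a=cv2.resize(f["img"][200:320,340:480],None,fx=4,fy=4,interpolation=cv2.INTER_CUBIC)
    else: b=cv2.resize(f["img"][120:230,230:340],None,fx=4,fy=4,interpolation=cv2.INTER_CUBIC)
cv2.imwrite("pics/key1.png",a);cv2.imwrite("pics/con1.png",b)
for nm,P in (("console",C),("rack",Rk)):
    for p in P:
        q=p[p[:,2]>0.02]; r=cv2.minAreaRect(q[:,:2].astype(np.float32)); print(nm,r,q[:,2].max())
    q=np.vstack(P); q=q[q[:,2]>0.02]; print(nm,"both",cv2.minAreaRect(q[:,:2].astype(np.float32)))
# panel plane ransac
q=np.vstack(C); rng=np.random.default_rng(0); best=None
for _ in range(3000):
    a3=q[rng.choice(len(q),3,False)]; nn=np.cross(a3[1]-a3[0],a3[2]-a3[0]); l=np.linalg.norm(nn)
    if l<1e-6: continue
    nn/=l; nn*=np.sign(nn[2]); 
    if abs(nn[2]-np.cos(np.radians(28)))>.04: continue
    k=abs((q-a3[0])@nn)<.003
    if best is None or k.sum()>best.sum(): best=k
c=q[best].mean(0); nn=np.linalg.svd(q[best]-c)[2][2]; nn*=np.sign(nn[2]); print("plane",c,nn,best.sum(),np.degrees(np.arccos(nn[2])),"yaw",np.degrees(np.arctan2(-nn[1],-nn[0])))
E
```

```text
scene orange 233 [0.5999 0.2011 0.1353] min [0.5687 0.1796 0.1173] max [0.6292 0.2194 0.1449]
-29.173814073189718
scene yellow 190 [ 0.5819 -0.1694  0.0794] min [ 0.5002 -0.2634  0.0514] max [ 0.6938 -0.0008  0.1255]
119.29933998283656
side orange 129 [0.5965 0.2047 0.1369] min [0.5687 0.1798 0.1182] max [0.6272 0.2224 0.1464]
151.10371221422994
side yellow 203 [ 0.5864 -0.1961  0.0786] min [ 0.55   -0.267   0.0556] max [ 0.6915 -0.164   0.1252]
152.42499472434315
console ((0.6287223100662231, -0.20411445200443268), (0.23278790712356567, 0.23143348097801208), 9.3142728805542) 0.13404071714415733
console ((0.6499795317649841, -0.17607130110263824), (0.2743896543979645, 0.3809109628200531), 9.064676284790039) 0.15634578180527559
console both ((0.6493392586708069, -0.17691753804683685), (0.29186180233955383, 0.36191681027412415), 4.851644039154053)
rack ((0.6267215609550476, 0.1963234841823578), (0.24180881679058075, 0.14986464381217957), 85.47905731201172) 0.12641937387517327
rack ((0.5722319483757019, 0.20330023765563965), (0.2413378804922104, 0.13308614492416382), 87.43280029296875) 0.13020118172590525
rack both ((0.6092528700828552, 0.20488902926445007), (0.1775815188884735, 0.25465062260627747), 16.199329376220703)
plane [ 0.627  -0.1998  0.0892] [-0.4586 -0.0701  0.8859] 3207 27.638668752867304 yaw 8.685966687802066
```

View pics/key1.png

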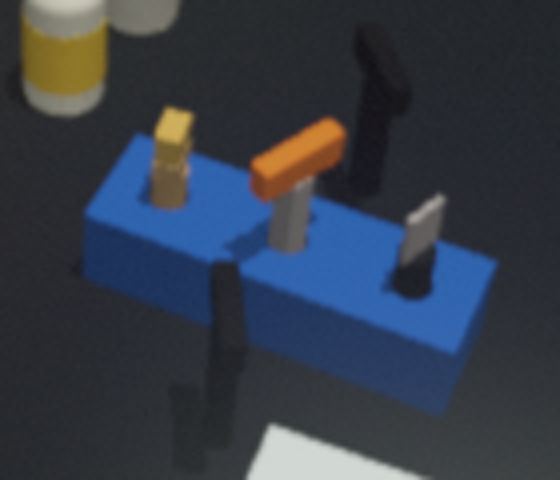

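The crop shows the orange-handled key in the rack's middle hole at about (297,160). The brush is at (172,160) and the scraper at (418,240). The two black look-alikes stand outside the rack at (228,340) and (380,110), so the target is the orange one at world (0.598, 0.203). Next I'll move to a view over the console.

```bash
cat >> h.py <<'E'
def tool(n,ydir):
    "rotation with tool z=-n and tool y nearest +-ydir"
    z=-n/np.linalg.norm(n); y=ydir-z*(ydir@z); y/=np.linalg.norm(y); return R.from_matrix(np.c_[np.cross(y,z),y,z])
def plan(p0,q0,wps,rate=0.9):
    "wps: (pos,Rot or None,[nrows]); prints rows in drive units"
    out=[]; p0=np.array(p0); q0=R.from_quat(q0) if not isinstance(q0,R) else q0
    for w in wps:
        p,q=np.array(w[0]),(w[1] or q0); dv=(q*q0.inv()).as_rotvec()/np.radians(5); dp=(p-p0)/.06
        n=w[2] if len(w)>2 else int(np.ceil(max(abs(dp).max(),abs(dv).max(),np.linalg.norm(dp))/rate))
        out.append((n,np.r_[dp,dv]/max(n,1))); p0,q0=p,q
    for n,r in out: print(n,"x",np.round(r,2).tolist())
def con(yaw):
    c,s=np.cos(yaw),np.sin(yaw); a=np.radians(28)
    n=np.array([-np.sin(a)*c,-np.sin(a)*s,np.cos(a)]); u=np.array([np.cos(a)*c,np.cos(a)*s,np.sin(a)]); v=np.array([-s,c,0]); return n,u,v
E
python3 - <<'E'
from h import *
s=ctrl.observe(); n,u,v=con(np.radians(8.8)); print(n,u,v)
T=tool(n,v)
plan(s["position"],s["tcp_rot"],[((.43,.33,.29),None),((.49,-.2,.28),T)])
E
```

```text
[-0.46394512 -0.0718225   0.88294759] [0.87255387 0.13507848 0.46947156] [-0.15298584  0.98822838  0.        ]
8 x [0.54, -0.62, 0.12, 0.0, 0.0, 0.0]
10 x [0.1, -0.88, -0.02, -0.03, -0.56, 0.47]
```

Request:
drive_tool(commands=[0.54,-0.62,0.12,0,0,0,0.54,-0.62,0.12,0,0,0,0.54,-0.62,0.12,0,0,0,0.54,-0.62,0.12,0,0,0,0.54,-0.62,0.12,0,0,0,0.54,-0.62,0.12,0,0,0,0.54,-0.62,0.12,0,0,0,0.54,-0.62,0.12,0,0,0,0.1,-0.88,-0.02,-0.03,-0.56,0.47,0.1,-0.88,-0.02,-0.03,-0.56,0.47], grip=0)

```text
time_s: 3.35
position: [0.4429, 0.2222, 0.2868]
tcp_rot: [0.091, 0.995, 0.004, 0.05]
wrist_force: [1.0, -1.2, 0.4]
gripper_width: 0.999
grasp_force: 0.0
```

Request:
drive_tool(commands=[0.1,-0.88,-0.02,-0.03,-0.56,0.47,0.1,-0.88,-0.02,-0.03,-0.56,0.47,0.1,-0.88,-0.02,-0.03,-0.56,0.47,0.1,-0.88,-0.02,-0.03,-0.56,0.47,0.1,-0.88,-0.02,-0.03,-0.56,0.47,0.1,-0.88,-0.02,-0.03,-0.56,0.47,0.1,-0.88,-0.02,-0.03,-0.56,0.47,0.1,-0.88,-0.02,-0.03,-0.56,0.47,0,0,0,0,0,0,0,0,0,0,0,0])

```text
time_s: 4.6
position: [0.4898, -0.1981, 0.2769]
tcp_rot: [-0.074, 0.968, 0.02, 0.24]
wrist_force: [-0.4, 0.6, 0.8]
gripper_width: 0.998
grasp_force: 0.0
```

```bash
python3 - <<'E'
from h import *
np.set_printoptions(precision=4,suppress=True)
s=ctrl.observe();print(s["time_s"],s["position"],R.from_quat(s["tcp_rot"]).as_matrix(),s["joint_pos"])
f=ctrl.grab_frame("wrist");cv2.imwrite("pics/w1.png",f["img"]); print(ray(f,(200,320)))
for t in ["socket_mouth","cover_knob","cover_pivot"]:
    for b in ctrl.spot_point(f,t)[:2]: print(t,np.round(b["pixel"],1),round(b["confidence"],2),pt(f,b["pixel"]))
ms=ctrl.silhouettes(f,"console")
q,px=cloud(f,ms[0]["mask"] if ms else None); rng=np.random.default_rng(0); best=None
for _ in range(2000):
    a3=q[rng.choice(len(q),3,False)]; nn=np.cross(a3[1]-a3[0],a3[2]-a3[0]); l=np.linalg.norm(nn)
    if l<1e-6: continue
    nn/=l; nn*=np.sign(nn[2])
    if abs(nn[2]-np.cos(np.radians(28)))>.05: continue
    k=abs((q-a3[0])@nn)<.0015
    if best is None or k.sum()>best.sum(): best=k
c=q[best].mean(0); nn=np.linalg.svd(q[best]-c,full_matrices=False)[2][2]; nn*=np.sign(nn[2]); print("plane",c,nn,best.sum(),len(q),np.degrees(np.arccos(nn[2])),"yaw",np.degrees(np.arctan2(-nn[1],-nn[0])))
np.savez("p.npz",c=c,n=nn); np.savez("w1.npz",**{k:np.array(v) for k,v in f.items()})
E
```

```text
4.6 [ 0.4898 -0.1981  0.2769] [[-0.8741 -0.152   0.4613]
 [-0.1331  0.9884  0.0733]
 [-0.4671  0.0027 -0.8842]] [-0.743  -0.3831  1.048   2.1696  0.1531  0.7353  1.9773]
(array([ 0.3541, -0.219 ,  0.3633]), array([ 0.7205,  0.118 , -0.6835]))
cover_knob [144.7 300.8] 0.95 [ 0.5652 -0.2026  0.0928]
cover_pivot [194.5 295.4] 0.64 [ 0.6276 -0.2009  0.0994]
plane [ 0.605  -0.2053  0.0739] [-0.4621 -0.0736  0.8837] 28012 46308 27.90217836222332 yaw 9.0432996244695
```

View pics/w1.png

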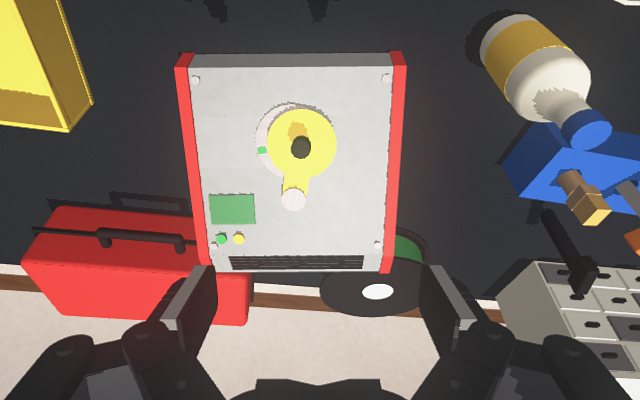

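The wrist view shows the cover disc centred at about (302,145), its knob at (301,147) and the pivot stud at (293,198). Part of the steel ring shows to the left of the disc, near (265,140). Next I'll fit these against the panel plane.

```bash
python3 - <<'E'
from h import *
np.set_printoptions(precision=4,suppress=True)
f=dict(np.load("w1.npz")); P=np.load("p.npz"); c=P["c"]; n,u,v=con(np.radians(9.04))
print("front-low edge check: plane height", c)
def onplane(px,h):
    o,d=ray(f,px); return o+d*((h-(o-c)@n)/(d@n))
q,px=cloud(f); h=(q-c)@n; uv=np.c_[(q-c)@u,(q-c)@v]
k0=(abs(uv)<.14).all(1)
def sel(lo,hi,box=None):
    return k0&(h>lo)&(h<hi)
hsv=cv2.cvtColor(f["img"],cv2.COLOR_BGR2HSV)[px[:,0],px[:,1]]
yel=(hsv[:,0]>20)&(hsv[:,0]<35)&(hsv[:,1]>120)
dk=sel(.030,.040); kp=uv[dk]; print("knob top",dk.sum(),kp.min(0),kp.max(0),h[dk].max())
dd=k0&yel&(h>.006)&(h<.012)&(uv[:,0]<kp[:,0].max()+.04); print("disc h",np.median(h[dd]),dd.sum())
st=k0&(h>.0105)&(h<.0145)&~yel; 
uk=(kp.min(0)+kp.max(0))/2
st&=np.linalg.norm(uv-uk,axis=1)>.04; 
sp=uv[st]; print("stud",st.sum(),sp.min(0),sp.max(0))
(cx,r)=cv2.minEnclosingCircle(kp.astype(np.float32)); print("knob",cx,r)
(cx2,r2)=cv2.minEnclosingCircle(sp.astype(np.float32)); print("stud",cx2,r2)
dd&=np.linalg.norm(uv-uk,axis=1)<.045; (cx3,r3)=cv2.minEnclosingCircle(uv[dd].astype(np.float32)); print("disc",cx3,r3)
cx,cx2=np.array(cx),np.array(cx2); d=cx2-cx; print("dist",np.linalg.norm(d),"swing",np.arctan2(-d[1],d[0]))
W=lambda a,h=0:c+a[0]*u+a[1]*v+h*n
print("knob",W(cx),"pivot",W(cx2),"socket axis on panel",W(cx2-[.06,0]))
# edges of console: red side band extents in v
red=((hsv[:,0]<8)|(hsv[:,0]>172))&(hsv[:,1]>150)&k0&(abs(h)<.006)
for lo in np.arange(-.09,.1,.03):
    m=red&(abs(uv[:,0]-lo)<.01); 
    if m.sum()>20: print(lo,uv[m,1].min(),uv[m,1].max())
E
```

```text
front-low edge check: plane height [ 0.605  -0.2053  0.0739]
knob top 325 [-0.0314 -0.0018] [-0.0122  0.0176] 0.036606076390853046
disc h 0.008957771160221754 985
stud 419 [ 0.0198 -0.0151] [0.0502 0.01  ]
knob (-0.021559936925768852, 0.007857399061322212) 0.009987382218241692
stud (0.03444172814488411, -0.0013397231232374907) 0.01600418984889984
disc (-0.0173061341047287, 0.006983320228755474) 0.040410835295915604
dist 0.05675185941591088 swing 0.16277639017854156
knob [ 0.585  -0.2005  0.0638] pivot [ 0.6353 -0.2018  0.0901] socket axis on panel [ 0.5829 -0.2101  0.0619]
-0.09 -0.1160994074847398 0.11192149959506893
-0.06 -0.11646310477353108 0.11195192730631552
-0.03 -0.11639402088088957 0.11183401065499289
0.0 -0.11643554096854135 0.11193875746796282
0.03 -0.11602450937961283 0.11201434355525806
0.06 -0.11653237395935219 0.11202295833560028
0.09 -0.11605228132693517 0.11188181758277392
```

```bash
cat >> h.py <<'E'
C0=np.array([0.605,-0.2053,0.0739]); N,U,V=con(np.radians(9.04)); PIV=np.array([.0372,-.0025]); SOC=PIV-[.06,0]
def W(a,h=0): return C0+a[0]*U+a[1]*V+h*N
def knob(a): return PIV+.06*np.array([-np.cos(a),np.sin(a)])
def kt(a): return tool(N,np.sin(a)*U+np.cos(a)*V)
E
python3 - <<'E'
from h import *
s=ctrl.observe(); a0=.175
plan(s["position"],s["tcp_rot"],[(W(knob(a0),.1),kt(a0),4),(W(knob(a0),.014),kt(a0),5)])
print("arc")
A=np.linspace(a0,1.3,14)
plan(W(knob(a0),.014),kt(a0),[(W(knob(a),.014),kt(a),1) for a in A[1:]])
print("up");plan(W(knob(1.3),.014),kt(1.3),[(W(knob(1.3),.13),kt(1.3))])
E
```

```text
4 x [0.2, -0.05, -0.52, 0.23, 0.03, -0.44]
5 x [0.13, 0.02, -0.25, 0.0, 0.0, 0.0]
arc
1 x [0.0, 0.09, 0.01, 0.46, 0.07, -0.88]
1 x [0.01, 0.09, 0.01, 0.46, 0.07, -0.88]
1 x [0.02, 0.08, 0.02, 0.46, 0.07, -0.88]
1 x [0.02, 0.08, 0.02, 0.46, 0.07, -0.88]
1 x [0.03, 0.08, 0.02, 0.46, 0.07, -0.88]
1 x [0.03, 0.08, 0.02, 0.46, 0.07, -0.88]
1 x [0.04, 0.07, 0.03, 0.46, 0.07, -0.88]
1 x [0.05, 0.07, 0.03, 0.46, 0.07, -0.88]
1 x [0.05, 0.06, 0.03, 0.46, 0.07, -0.88]
1 x [0.06, 0.06, 0.03, 0.46, 0.07, -0.88]
1 x [0.06, 0.05, 0.04, 0.46, 0.07, -0.88]
1 x [0.06, 0.04, 0.04, 0.46, 0.07, -0.88]
1 x [0.07, 0.04, 0.04, 0.46, 0.07, -0.88]
up
3 x [-0.3, -0.05, 0.57, 0.0, 0.0, 0.0]
```

Request:
drive_tool(commands=[0.2,-0.05,-0.52,0.23,0.03,-0.44,0.2,-0.05,-0.52,0.23,0.03,-0.44,0.2,-0.05,-0.52,0.23,0.03,-0.44,0.2,-0.05,-0.52,0.23,0.03,-0.44,0.13,0.02,-0.25,0,0,0,0.13,0.02,-0.25,0,0,0,0.13,0.02,-0.25,0,0,0,0.13,0.02,-0.25,0,0,0,0.13,0.02,-0.25,0,0,0,0,0,0,0,0,0], grip=0)

```text
time_s: 6.1
position: [0.515, -0.1691, 0.1472]
tcp_rot: [0.013, 0.969, 0.024, 0.247]
wrist_force: [0.4, 0.8, 0.6]
gripper_width: 0.999
grasp_force: 0.0
```

```bash
python3 - <<'E'
from h import *
np.set_printoptions(precision=4,suppress=True)
s=ctrl.observe(); e=s["position"]-W(knob(.175),.014)
print(e@U,e@V,e@N,s["joint_pos"],s["wrist_force"], (R.from_quat(s["tcp_rot"])*kt(.175).inv()).as_rotvec())
E
```

```text
-0.01711777054481357 0.04196209357578987 0.08978419653703511 [-1.2952 -0.4103  1.5679  2.3094  0.5201  0.4044  1.4787] [0.4247 0.8226 0.575 ] [-0.0289 -0.017  -0.0166]
```

The arm ran into joint limits: j2 and j3 are both at their stops, which is a poor elbow pose. I'll fit a kinematic model from the readings so I can plan a path with better redundancy.

```bash
cat > kin.py <<'E'
import numpy as np, itertools
from scipy.spatial.transform import Rotation as R
from scipy.optimize import least_squares
AX="zyzyzyz"
def fk(q,par,sg,Rt):
    T=par.reshape(-1,3); A=R.identity(); p=np.zeros(3)
    for i in range(7):
        p=p+A.apply(T[i]); A=A*R.from_euler(AX[i],sg[i]*q[i])
    return p+A.apply(T[7]), A*Rt
DATA=[([-1.4028,0.3839,0.0438,1.5996,-0.0179,1.1612,-0.0499],[0.1705,0.6262,0.2299],[0.1325,0.9912,-0.0013,-0.0001]),
([-0.743,-0.3831,1.048,2.1696,0.1531,0.7353,1.9773],[0.4898,-0.1981,0.2769],R.from_matrix([[-0.8741,-0.152,0.4613],[-0.1331,0.9884,0.0733],[-0.4671,0.0027,-0.8842]]).as_quat()),
([-1.2952,-0.4103,1.5679,2.3094,0.5201,0.4044,1.4787],[0.515,-0.1691,0.1472],[0.013,0.969,0.024,0.247])]
E
python3 - <<'E'
from kin import *
np.set_printoptions(precision=4,suppress=True)
res=[]
for sg in itertools.product([1,-1],repeat=7):
    As=[R.from_quat(t) for _,_,t in DATA]; Bs=[fk(q,np.zeros(24),sg,R.identity())[1] for q,_,_ in DATA]
    # world premult Rz(phi)? allow base yaw none; Rt = B^-1 A consistent
    Rt=[b.inv()*a for a,b in zip(As,Bs)]
    e=max((Rt[0].inv()*r).magnitude() for r in Rt[1:]); res.append((e,sg,Rt[0].as_euler("xyz",degrees=True)))
for r in sorted(res,key=lambda r:r[0])[:4]: print(r)
sg=sorted(res,key=lambda r:r[0])[0][1]
# offsets: linear in par; 3 positions x3; ridge w/ structure: d1, L1, L2, L3 in z plus x/y offsets
M=[];b=[]
def col(q):
    J=np.zeros((3,24)); p0=fk(q,np.zeros(24),sg,R.identity())[0]
    for k in range(24):
        e=np.zeros(24); e[k]=1; J[:,k]=fk(q,e,sg,R.identity())[0]-p0
    return J
Jm=np.vstack([col(q) for q,_,_ in DATA]); pv=np.hstack([p for _,p,_ in DATA])
for name,ids in (("z only",[2,8,14,23]),("+y",[2,8,14,23,7,13,19]),("+y shoulder",[2,8,14,23,4]),("+y fore",[2,8,14,23,4,13])):
    x,r,_,_=np.linalg.lstsq(Jm[:,ids],pv,rcond=None); print(name,x,abs(Jm[:,ids]@x-pv).max())
E
```

```text
(0.0010528285605859477, (-1, 1, -1, 1, -1, 1, -1), array([-0.0062, -0.0006, 90.0052]))
(0.7167815508124702, (1, 1, 1, 1, -1, 1, 1), array([  1.1468,   1.5932, -60.3551]))
(0.8128602803679538, (1, 1, 1, 1, 1, 1, 1), array([  0.2871,  -0.0804, -59.5496]))
(1.0038204164373303, (-1, -1, -1, -1, -1, -1, -1), array([ 0.3046, -0.0162, 90.0052]))
z only [0.2928 0.5529 0.4956 0.3876] 0.03888499154149028
+y [ 0.3008  0.4911  0.5067  0.3235 -0.021  -0.0199 -0.0004] 2.3602946592038432e-05
+y shoulder [ 0.2511  0.5063  0.5012  0.2927 -0.0412] 0.005032817180075783
+y fore [ 0.3006  0.4914  0.5065  0.3238 -0.0212 -0.0201] 4.1299493541480103e-05
```

```bash
cat >> kin.py <<'E'
PAR=np.zeros(24); PAR[[2,8,14,23,7,13,19]]=[0.3008,0.4911,0.5067,0.3235,-0.021,-0.0199,-0.0004]
SG=(-1,1,-1,1,-1,1,-1); RT=R.from_euler("z",90,degrees=True)
LO=np.array([-2.61,-.41,-1.48,0,-1.57,.05,-2.85]); HI=np.array([2.61,2.15,1.57,2.5,4.71,1.97,2.85])
def F(q): return fk(q,PAR,SG,RT)
def jac(q):
    p0,A0=F(q); J=np.zeros((6,7))
    for i in range(7):
        d=np.array(q,float); d[i]+=1e-5; p,A=F(d); J[:3,i]=(p-p0)/1e-5; J[3:,i]=(A*A0.inv()).as_rotvec()/1e-5
    return J
def ik(q,p,A,it=12,lam=1e-3,null=None,kn=0.0,wr=1.0):
    q=np.array(q,float)
    for _ in range(it):
        pc,Ac=F(q); e=np.r_[p-pc,wr*(A*Ac.inv()).as_rotvec()]; J=jac(q); J[3:]*=wr
        Ji=J.T@np.linalg.inv(J@J.T+lam**2*np.eye(6)); dq=Ji@e
        if null is not None: dq+=kn*(np.eye(7)-Ji@J)@(null-q)
        q=np.clip(q+np.clip(dq,-.2,.2),LO,HI)
    return q
def simrows(q,p,A,rows,**k):
    tr=[]
    for r in np.reshape(rows,(-1,6)):
        p=p+r[:3]*.06; A=R.from_rotvec(np.radians(5)*r[3:])*A; q=ik(q,p,A,**k); tr.append(q)
    return q,p,A,np.array(tr)
E
python3 - <<'E'
from kin import *
np.set_printoptions(precision=3,suppress=True)
q0=np.array(DATA[0][0]); rows=[[.54,-.62,.12,0,0,0]]*8+[[.1,-.88,-.02,-.03,-.56,.47]]*10
p,A=F(q0)
print("meas",np.array(DATA[1][0]))
for lam in (1e-3,.05,.1):
    print(lam,simrows(q0,p,A,rows,lam=lam)[0])
for kn in (.01,.05,.2): print("null q0",kn,simrows(q0,p,A,rows,null=q0,kn=kn)[0])
mid=(LO+HI)/2
for kn in (.01,.05): print("null mid",kn,simrows(q0,p,A,rows,null=mid,kn=kn)[0])
E
```

```text
meas [-0.743 -0.383  1.048  2.17   0.153  0.735  1.977]
0.001 [-0.78  -0.41   1.069  2.172  0.21   0.739  1.932]
0.05 [-0.781 -0.41   1.07   2.172  0.211  0.739  1.931]
0.1 [-0.783 -0.41   1.071  2.172  0.213  0.739  1.928]
null q0 0.01 [-0.805 -0.41   1.081  2.172  0.25   0.746  1.898]
null q0 0.05 [-0.851 -0.41   1.098  2.173  0.328  0.764  1.831]
null q0 0.2 [-0.921 -0.41   1.116  2.173  0.464  0.807  1.718]
null mid 0.01 [-0.355 -0.2    0.765  2.165 -0.184  0.718  2.265]
null mid 0.05 [-0.853 -0.41   1.099  2.173  0.33   0.764  1.829]
```

```bash
cat >> kin.py <<'E'
def seg(q,wps,rate=.85,it=2,last=None):
    "follow straight segments from q through (p,A); returns q, trace, rows"
    p0,A0=F(q) if last is None else last; tr=[];rows=[]
    for p,A in wps:
        dp=(p-p0)/.06; dv=(A*A0.inv()).as_rotvec()/np.radians(5)
        n=max(1,int(np.ceil(max(np.linalg.norm(dp),abs(dv).max())/rate))); rows.append((n,np.r_[dp,dv]/n))
        for i in range(n):
            q=ik(q,p0+dp*.06*(i+1)/n,R.from_rotvec(dv*np.radians(5)*(i+1)/n)*A0,it=it); tr.append(q)
        p0,A0=p,A
    return q,np.array(tr),rows
def margin(tr): return np.minimum(tr-LO,HI-tr).min()
def err(q,p,A): a,b=F(q); return np.linalg.norm(a-p)+(A*b.inv()).magnitude()*.1
E
cat > srch.py <<'E'
from h import W,knob,kt,ctrl,N,V,U,tool
from kin import *
from multiprocessing import Pool
QC=np.array([-1.2952,-0.4103,1.5679,2.3094,0.5201,0.4044,1.4787])
def job(seed):
    r=np.random.default_rng(seed); wps=[]
    p0,A0=F(QC)
    wps.append((p0-.0+np.array([-.05,0,.14]),A0))
    for _ in range(2):
        ph=np.radians(r.uniform(-60,60)); rad=r.uniform(.45,.8); z=r.uniform(.3,.45); yaw=ph+np.radians(r.uniform(0,150)); ti=r.uniform(0,.6)
        zt=np.array([np.sin(ti)*np.cos(ph),np.sin(ti)*np.sin(ph),-np.cos(ti)])
        wps.append((np.array([rad*np.cos(ph),rad*np.sin(ph),z]),tool(-zt,np.array([np.cos(yaw),np.sin(yaw),0]))))
    fin=[(W(knob(.175),.12),kt(.175)),(W(knob(.175),.014),kt(.175)),(W(knob(.7),.014),kt(.7)),(W(knob(1.3),.014),kt(1.3)),(W(knob(1.3),.13),kt(1.3))]
    q,tr,rows=seg(QC,wps,rate=1.5); m1=margin(tr[4:])
    if m1<.02: return (-1,seed)
    q,t2,_=seg(q,fin,rate=1.5,last=wps[-1]); e=err(q,*fin[-1])
    return (min(margin(t2),m1+.1)-10*e,seed,wps,q,t2,[w[0] for w in rows])
if __name__=="__main__":
    import sys
    np.set_printoptions(precision=3,suppress=True)
    with Pool() as P: res=P.map(job,range(int(sys.argv[1])))
    res.sort(key=lambda x:-x[0]); print([round(x[0],3) for x in res[:8]])
    for x in res[:3]:
        print(x[1],x[0],x[5],[w[0] for w in x[2]],[np.degrees(np.arctan2(*w[1].as_matrix()[1::-1,1])) for w in x[2]],"\n",x[4][[5,-8,-1]])
E
nproc; time OMP_NUM_THREADS=1 timeout 300 python3 srch.py 400
```

```text
4
[np.float64(0.065), np.float64(0.009), np.float64(-0.001), np.float64(-0.001), np.float64(-0.004), np.float64(-0.005), np.float64(-0.005), np.float64(-0.006)]
318 0.06468018485532745 [2, 9, 7] [array([ 0.465, -0.169,  0.287]), array([0.411, 0.588, 0.443]), array([0.781, 0.109, 0.374])] [np.float64(89.27986766454593), np.float64(71.74065680249403), np.float64(112.22367647343376)] 
 [[ 0.212  0.121  0.261  2.173 -0.641  0.533  2.525]
 [ 0.097  0.34   0.268  2.148 -0.976  0.377  2.23 ]
 [-0.301  0.069  0.657  2.168 -0.54   0.546  1.187]]
283 0.008955662121161407 [2, 7, 11] [array([ 0.465, -0.169,  0.287]), array([0.489, 0.277, 0.369]), array([ 0.745, -0.167,  0.356])] [np.float64(89.27986766454593), np.float64(29.63414772763658), np.float64(110.96194579106646)] 
 [[ 0.18   0.361  0.246  2.134 -1.002  0.4    2.837]
 [ 0.016  0.348  0.359  2.152 -1.034  0.4    2.276]
 [-0.397  0.071  0.76   2.171 -0.555  0.55   1.203]]
7 -0.0009283623691289192 [2, 6, 15] [array([ 0.465, -0.169,  0.287]), array([0.738, 0.198, 0.416]), array([0.32 , 0.319, 0.423])] [np.float64(89.27986766454593), np.float64(49.66135573352329), np.float64(162.46387630892855)] 
 [[-0.826 -0.41   0.676  2.302  0.251  0.816  1.8  ]
 [-1.758 -0.372  1.57   2.29   0.208  0.251  1.302]
 [-1.334 -0.32   1.569  2.184  0.22   0.517  0.569]]
real	0m6.001s
user	0m20.382s
sys	0m0.103s
```

```bash
OMP_NUM_THREADS=1 timeout 400 python3 srch.py 12000
```

```text
[np.float64(0.137), np.float64(0.135), np.float64(0.128), np.float64(0.09), np.float64(0.083), np.float64(0.083), np.float64(0.077), np.float64(0.077)]
4070 0.13714078947739544 [2, 5, 8] [array([ 0.465, -0.169,  0.287]), array([0.411, 0.263, 0.32 ]), array([ 0.752, -0.264,  0.32 ])] [np.float64(89.27986766454593), np.float64(52.33049632822346), np.float64(0.5770735144629274)] 
 [[ 0.144  0.173  0.246  1.962 -0.399  0.533  1.506]
 [ 0.205  0.334  0.146  2.144 -0.893  0.351  2.162]
 [-0.175  0.067  0.524  2.164 -0.522  0.542  1.17 ]]
2458 0.13542204352498402 [2, 6, 5] [array([ 0.465, -0.169,  0.287]), array([0.384, 0.327, 0.337]), array([0.741, 0.123, 0.349])] [np.float64(89.27986766454593), np.float64(42.87883358452439), np.float64(17.24950601154872)] 
 [[-0.     0.094  0.148  2.027 -0.172  0.625  1.391]
 [ 0.191  0.335  0.162  2.144 -0.904  0.354  2.172]
 [-0.191  0.068  0.542  2.164 -0.525  0.542  1.172]]
5038 0.12773192530299765 [2, 9, 7] [array([ 0.465, -0.169,  0.287]), array([0.452, 0.612, 0.433]), array([0.739, 0.077, 0.305])] [np.float64(89.27986766454593), np.float64(61.68762195347231), np.float64(73.30730092473524)] 
 [[ 0.329  0.237  0.108  2.154 -0.736  0.437  2.608]
 [ 0.181  0.335  0.173  2.145 -0.912  0.356  2.178]
 [-0.203  0.068  0.553  2.165 -0.526  0.542  1.173]]
```

```bash
python3 - <<'E'
from srch import *
np.set_printoptions(precision=3,suppress=True)
for s in (2458,4070):
    w=job(s)[2]; fin=[(W(knob(.175),.12),kt(.175)),(W(knob(.175),.014),kt(.175))]
    q,tr,rows=seg(QC,w+fin); print(s,"step max",abs(np.diff(tr,axis=0)).max(0),"m",margin(tr[3:]),q)
    for n,r in rows: print(n,np.round(r,2).tolist())
    print([x[1].as_matrix()[:,2] for x in w])
E
```

```text
2458 step max [0.185 0.078 0.223 0.091 0.098 0.133 0.229] m 0.0 [ 0.308  0.355  0.103  2.128 -0.904  0.366  2.759]
3 [-0.28, 0.0, 0.78, 0.0, 0.0, 0.0]
10 [-0.14, 0.83, 0.08, 0.42, 0.44, -0.83]
9 [0.66, -0.38, 0.02, -0.01, -0.03, -0.58]
16 [-0.22, -0.35, -0.19, -0.3, -0.2, 0.84]
3 [0.27, 0.04, -0.52, 0.0, 0.0, 0.0]
[array([ 0.48 ,  0.041, -0.877]), array([ 0.173,  0.147, -0.974]), array([ 0.243,  0.04 , -0.969])]
4070 step max [0.185 0.079 0.223 0.084 0.084 0.133 0.159] m 0.0 [ 0.359  0.355  0.045  2.126 -0.861  0.354  2.723]
3 [-0.28, 0.0, 0.78, 0.0, 0.0, 0.0]
9 [-0.1, 0.8, 0.06, 0.5, 0.34, -0.71]
13 [0.44, -0.68, 0.0, 0.02, -0.14, -0.81]
20 [-0.19, 0.05, -0.13, -0.31, 0.04, 0.82]
3 [0.27, 0.04, -0.52, 0.0, 0.0, 0.0]
[array([ 0.48 ,  0.041, -0.877]), array([ 0.294,  0.188, -0.937]), array([ 0.461, -0.162, -0.873])]
```

Request:
drive_tool(commands=[-0.28,0,0.78,0,0,0,-0.28,0,0.78,0,0,0,-0.28,0,0.78,0,0,0,-0.14,0.83,0.08,0.42,0.44,-0.83,-0.14,0.83,0.08,0.42,0.44,-0.83,-0.14,0.83,0.08,0.42,0.44,-0.83,-0.14,0.83,0.08,0.42,0.44,-0.83,-0.14,0.83,0.08,0.42,0.44,-0.83,-0.14,0.83,0.08,0.42,0.44,-0.83,-0.14,0.83,0.08,0.42,0.44,-0.83])

```text
time_s: 7.35
position: [0.4088, 0.1797, 0.3142]
tcp_rot: [0.29, 0.947, 0.082, 0.111]
wrist_force: [1.3, -0.4, 0.6]
gripper_width: 1.001
grasp_force: 0.0
```

Request:
drive_tool(commands=[-0.14,0.83,0.08,0.42,0.44,-0.83,-0.14,0.83,0.08,0.42,0.44,-0.83,-0.14,0.83,0.08,0.42,0.44,-0.83,0.66,-0.38,0.02,-0.01,-0.03,-0.58,0.66,-0.38,0.02,-0.01,-0.03,-0.58,0.66,-0.38,0.02,-0.01,-0.03,-0.58,0.66,-0.38,0.02,-0.01,-0.03,-0.58,0.66,-0.38,0.02,-0.01,-0.03,-0.58,0.66,-0.38,0.02,-0.01,-0.03,-0.58,0.66,-0.38,0.02,-0.01,-0.03,-0.58])

```text
time_s: 8.6
position: [0.6624, 0.1674, 0.3363]
tcp_rot: [0.553, 0.824, 0.094, 0.076]
wrist_force: [-0.6, 0.4, -0.2]
gripper_width: 1.003
grasp_force: 0.0
```

```bash
python3 - <<'E'
from srch import *
np.set_printoptions(precision=3,suppress=True)
s=ctrl.observe(); q=s["joint_pos"]; print(q,s["position"],F(q)[0])
fin=[(W(knob(.175),.12),kt(.5)),(W(knob(.175),.014),kt(.5)),(W(knob(.7),.014),kt(.9)),(W(knob(1.3),.014),kt(1.3))]
qq,tr,rows=seg(q,fin); print(margin(tr),tr[[-16,-8,-1]])
for n,r in rows[:2]: print(n,np.round(r,2).tolist())
E
```

```text
[-0.341  0.233  0.038  1.594 -0.009  1.072  0.087] [0.662 0.167 0.336] [0.663 0.167 0.336]
0.3102115116888622 [[ 0.092  0.064  0.188  2.139 -0.354  0.558  1.615]
 [ 0.226  0.343  0.151  2.139 -0.915  0.362  2.166]
 [-0.009  0.337  0.321  2.117 -0.906  0.386  1.499]]
11 [-0.2, -0.57, -0.25, -0.3, -0.31, 0.81]
3 [0.27, 0.04, -0.52, 0.0, 0.0, 0.0]
```

Request:
drive_tool(commands=[-0.2,-0.57,-0.25,-0.3,-0.31,0.81,-0.2,-0.57,-0.25,-0.3,-0.31,0.81,-0.2,-0.57,-0.25,-0.3,-0.31,0.81,-0.2,-0.57,-0.25,-0.3,-0.31,0.81,-0.2,-0.57,-0.25,-0.3,-0.31,0.81,-0.2,-0.57,-0.25,-0.3,-0.31,0.81,-0.2,-0.57,-0.25,-0.3,-0.31,0.81,-0.2,-0.57,-0.25,-0.3,-0.31,0.81,-0.2,-0.57,-0.25,-0.3,-0.31,0.81,-0.2,-0.57,-0.25,-0.3,-0.31,0.81])

```text
time_s: 9.85
position: [0.5416, -0.1744, 0.1867]
tcp_rot: [0.203, 0.951, 0.081, 0.217]
wrist_force: [0.2, 1.3, -0.6]
gripper_width: 0.998
grasp_force: 0.0
```

```bash
python3 - <<'E'
from h import *
np.set_printoptions(precision=3,suppress=True)
s=ctrl.observe(); print(s["joint_pos"],s["position"])
plan(s["position"],s["tcp_rot"],[(W(knob(.175),.10),kt(.5),3),(W(knob(.175),.014),kt(.5),5)])
E
```

```text
[ 0.156  0.084  0.218  2.16  -0.488  0.538  1.897] [ 0.542 -0.174  0.187]
3 x [-0.02, -0.19, -0.19, -0.11, -0.1, 0.27]
5 x [0.13, 0.02, -0.25, 0.0, 0.0, 0.0]
```

Request:
drive_tool(commands=[-0.02,-0.19,-0.19,-0.11,-0.1,0.27,-0.02,-0.19,-0.19,-0.11,-0.1,0.27,-0.02,-0.19,-0.19,-0.11,-0.1,0.27,0.13,0.02,-0.25,0,0,0,0.13,0.02,-0.25,0,0,0,0.13,0.02,-0.25,0,0,0,0.13,0.02,-0.25,0,0,0,0,0,0,0,0,0,0,0,0,0,0,0,0,0,0,0,0,0])

```text
time_s: 11.1
position: [0.5694, -0.2038, 0.0937]
tcp_rot: [0.167, 0.956, 0.077, 0.23]
wrist_force: [-0.7, -1.0, -1.6]
gripper_width: 1.001
grasp_force: 0.0
```

```bash
python3 - <<'E'
from h import *
np.set_printoptions(precision=4,suppress=True)
s=ctrl.observe(); e=s["position"]-W(knob(.175),.031); print(e@U,e@V,e@N,(R.from_quat(s["tcp_rot"])*kt(.5).inv()).as_rotvec())
f=ctrl.grab_frame("wrist");cv2.imwrite("pics/w2.png",f["img"])
A=np.linspace(.175,1.32,14);B=np.linspace(.5,1.3,14)
plan(s["position"],s["tcp_rot"],[(W(knob(.175),.014),kt(.5),1)]+[(W(knob(a),.014),kt(b),1) for a,b in zip(A[1:],B[1:])])
E
```

```text
0.0003659942041289744 -0.0008403243219554824 0.002840630237861336 [-0.0006 -0.0009 -0.0038]
1 x [0.15, 0.04, -0.29, 0.01, 0.01, 0.04]
1 x [0.0, 0.09, 0.01, 0.33, 0.05, -0.62]
1 x [0.01, 0.09, 0.01, 0.33, 0.05, -0.62]
1 x [0.02, 0.08, 0.02, 0.33, 0.05, -0.62]
1 x [0.02, 0.08, 0.02, 0.33, 0.05, -0.62]
1 x [0.03, 0.08, 0.02, 0.33, 0.05, -0.62]
1 x [0.04, 0.08, 0.03, 0.33, 0.05, -0.62]
1 x [0.04, 0.07, 0.03, 0.33, 0.05, -0.62]
1 x [0.05, 0.07, 0.03, 0.33, 0.05, -0.62]
1 x [0.05, 0.06, 0.03, 0.33, 0.05, -0.62]
1 x [0.06, 0.06, 0.04, 0.33, 0.05, -0.62]
1 x [0.06, 0.05, 0.04, 0.33, 0.05, -0.62]
1 x [0.07, 0.04, 0.04, 0.33, 0.05, -0.62]
1 x [0.07, 0.04, 0.04, 0.33, 0.05, -0.62]
```

View pics/w2.png

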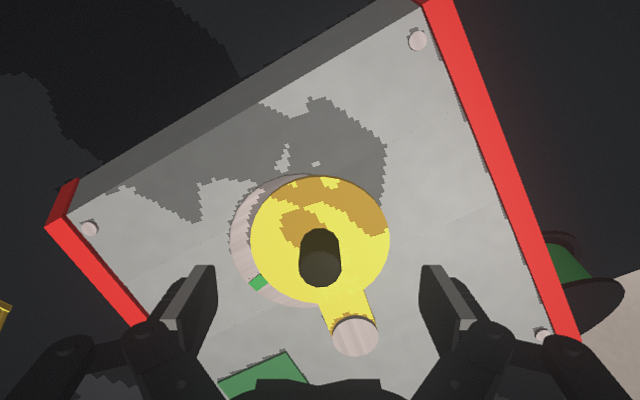

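The knob is centred between the fingers at (320,257). I'll lower and half-close the fingers so they cage it.

Request:
drive_tool(commands=[0.08,0.02,-0.15,0.01,0.01,0.02,0.07,0.02,-0.14,0,0,0.02,0,0,0,0,0,0,0,0,0,0,0,0,0,0,0,0,0,0,0,0,0,0,0,0,0,0,0,0,0,0,0,0,0,0,0,0,0,0,0,0,0,0,0,0,0,0,0,0], grip=165)

```text
time_s: 12.4
position: [0.5781, -0.201, 0.0755]
tcp_rot: [0.165, 0.956, 0.078, 0.228]
wrist_force: [-0.1, 0.6, -0.1]
gripper_width: 0.356
grasp_force: 0.0
```

Request:
drive_tool(commands=[0,0.09,0.01,0.33,0.05,-0.62,0.01,0.09,0.01,0.33,0.05,-0.62,0.02,0.08,0.02,0.33,0.05,-0.62,0.02,0.08,0.02,0.33,0.05,-0.62,0.03,0.08,0.02,0.33,0.05,-0.62,0.04,0.08,0.03,0.33,0.05,-0.62,0.04,0.07,0.03,0.33,0.05,-0.62,0.05,0.07,0.03,0.33,0.05,-0.62,0.05,0.06,0.03,0.33,0.05,-0.62,0.06,0.06,0.04,0.33,0.05,-0.62])

```text
time_s: 13.65
position: [0.5956, -0.155, 0.0885]
tcp_rot: [0.447, 0.861, 0.146, 0.193]
wrist_force: [-1.9, -0.2, -1.2]
gripper_width: 0.35
grasp_force: 0.8
```

Request:
drive_tool(commands=[0.06,0.05,0.04,0.33,0.05,-0.62,0.07,0.04,0.04,0.33,0.05,-0.62,0.07,0.04,0.04,0.33,0.05,-0.62,0,0,0,0,0,0,-0.15,-0.02,0.28,0,0,0,-0.3,-0.05,0.57,0,0,0,-0.4,-0.06,0.76,0,0,0,-0.4,-0.06,0.76,0,0,0,-0.3,-0.05,0.57,0,0,0,0,0,0,0,0,0])

```text
time_s: 14.9
position: [0.5177, -0.1638, 0.2781]
tcp_rot: [0.523, 0.815, 0.166, 0.185]
wrist_force: [-0.2, 0.6, 0.7]
gripper_width: 0.352
grasp_force: 0.0
```

```bash
python3 - <<'E'
from h import *
np.set_printoptions(precision=4,suppress=True)
s=ctrl.observe(); print(s["joint_pos"],s["position"],s["wrist_force"])
f=ctrl.grab_frame("wrist");cv2.imwrite("pics/w3.png",f["img"]); np.savez("w3.npz",**{k:np.array(v) for k,v in f.items()})
for t in ["socket_mouth","cover_knob","cover_pivot"]:
    for b in ctrl.spot_point(f,t)[:2]:
        o,d=ray(f,b["pixel"]); h={"socket_mouth":-.006,"cover_knob":.022,"cover_pivot":0}[t]; p=o+d*((h-(o-C0)@N)/(d@N)); print(t,np.round(b["pixel"],1),round(b["confidence"],2),(p-C0)@U,(p-C0)@V)
q,px=cloud(f);h=(q-C0)@N; uv=np.c_[(q-C0)@U,(q-C0)@V]; k=(abs(uv)<.13).all(1)
m=k&(abs(uv)<.1).all(1)&(h>.030)&(h<.04); print("knob",uv[m].min(0),uv[m].max(0)); kc=(uv[m].min(0)+uv[m].max(0))/2; d=PIV-kc; print(kc,np.linalg.norm(d),"swing",np.arctan2(-d[1],d[0]))
print("panel h median",np.median(h[k&(abs(h)<.003)]))
E
```

```text
[-0.1738 -0.1367  0.5183  2.1488 -0.2733  0.6877  0.9596] [ 0.5177 -0.1638  0.2781] [-0.169   0.5951  0.6609]
socket_mouth [197.1 260.2] 0.57 -0.020655871728624233 -0.0009223587786442166
cover_knob [162.  303.3] 0.92 0.013616826274435783 0.0556346391459359
cover_pivot [215.9 312.9] 0.84 0.03971008889368008 -0.004745610649557673
knob [0.0078 0.0459] [0.027 0.065]
[0.0174 0.0554] 0.0612223754783424 swing 1.2415203987592895
panel h median 0.0002198074911296023
```

View pics/w3.png

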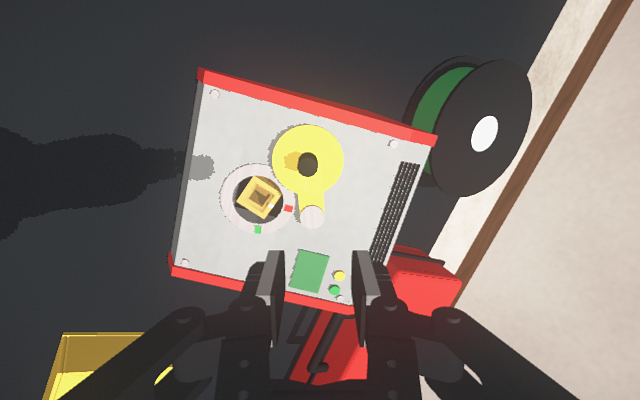

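The cover now stands at about 1.24 rad, with its knob at (307,163), and the brass socket is uncovered at (260,197). I'll rectify the socket region onto the mouth plane to get its centre and angle.

```bash
python3 - <<'E'
from h import *
np.set_printoptions(precision=4,suppress=True)
f=dict(np.load("w3.npz")); px=.00025; S=240
I,J=np.mgrid[0:S,0:S]; u=SOC[0]+(S/2-I)*px; v=SOC[1]+(S/2-J)*px  # image up=+u(upslope), left=+v
def rect(h):
    P=C0+u[...,None]*U+v[...,None]*V+h*N; r=proj(f,P.reshape(-1,3)).reshape(S,S,2).astype(np.float32); return cv2.remap(f["img"],r[...,1].copy(),r[...,0].copy(),cv2.INTER_CUBIC)
im=rect(-.006); hsv=cv2.cvtColor(im,cv2.COLOR_BGR2HSV)
m=cv2.inRange(hsv,(12,60,40),(35,255,255)); m[:,:40]=0; n,l,st,ce=cv2.connectedComponentsWithStats(m); 
k=l[S//2-40:S//2+40,S//2-40:S//2+40]; i=np.bincount(k[k>0]).argmax(); mm=(l==i).astype(np.uint8); cn=max(cv2.findContours(mm,0,2)[0],key=cv2.contourArea)
r=cv2.minAreaRect(cn); print(r,st[i]); cx,cy=r[0]; print("uv",SOC[0]+(S/2-cy)*px,SOC[1]+(S/2-cx)*px,"size mm",np.array(r[1])*px*1e3)
# ring at +3mm: fit
im2=rect(.003); big=np.hstack([im,im2]); cv2.drawContours(big,[cv2.boxPoints(r).astype(int)],0,(255,0,255),1); cv2.imwrite("pics/soc.png",cv2.resize(big,None,fx=1.65,fy=1.65))
q,p=cloud(f); h=(q-C0)@N; uv=np.c_[(q-C0)@U,(q-C0)@V]-SOC; rr=np.linalg.norm(uv,axis=1)
g=(rr<.046)&(h>.0018)&(h<.0042); pts=uv[g]; pts=pts[~((pts[:,1]>.03)|((pts[:,0]>.03)))]
from scipy.optimize import least_squares
hst=np.histogram(rr[(rr<.05)&(h>.0015)&(h<.0042)],bins=np.arange(.02,.05,.002)); print(hst[0])
for lo,hi in ((-.008,-.004),(-.06,-.03)):
    g=(rr<.025)&(h>lo)&(h<hi); 
    if g.sum()>10: print(lo,g.sum(),np.median(h[g]),uv[g].min(0),uv[g].max(0))
# depth-based square outline: points with h< -.004 & dark etc: rotor height histogram
print(np.histogram(h[rr<.024],bins=np.arange(-.05,.02,.004)))
E
```

```text
((114.18612670898438, 99.99187469482422), (169.58839416503906, 186.18690490722656), 19.005983352661133) [   40    12   172   201 24406]
uv -0.017797968673706054 -0.0010465316772460937 size mm [42.3971 46.5467]
[  0   0   9 156 279 295 315 302 309 217  31  15  11   6]
-0.008 686 -0.006073462754148043 [-0.0224 -0.0215] [0.0223 0.0234]
-0.06 198 -0.04572994373069596 [-0.0249 -0.0142] [0.0237 0.0087]
(array([ 60,  50,  17,  18,  22,  22,  31,  48,  57,  72, 496, 312,   0,
         0,   0,   0,   0]), array([-0.05 , -0.046, -0.042, -0.038, -0.034, -0.03 , -0.026, -0.022,
       -0.018, -0.014, -0.01 , -0.006, -0.002,  0.002,  0.006,  0.01 ,
        0.014,  0.018]))
```

View pics/soc.png

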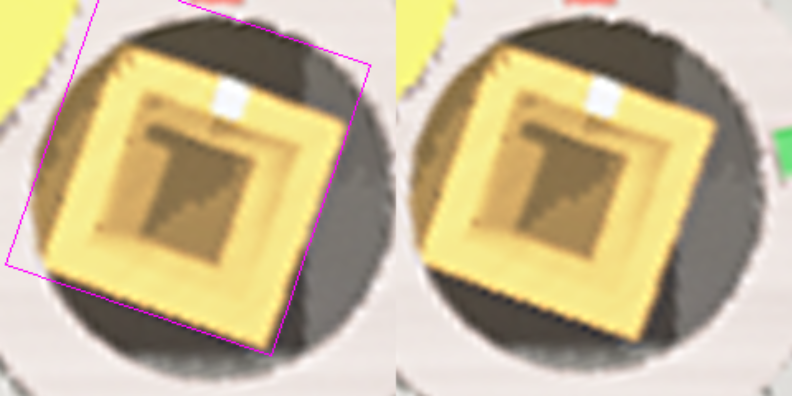

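From the rectified view, the rotor square's corners are at (128,45), (343,123), (270,347) and (45,268). Its centre is within 0.5 mm of my predicted socket axis, and it is turned about 20° clockwise (0.35 rad). Now the key: I'll check that a path through the rack and lock keeps its joint margins.

```bash
cat > path2.py <<'E'
from h import *
from kin import *
np.set_printoptions(precision=3,suppress=True)
DN=np.array([0,0,1.]); yd=lambda a:np.array([np.cos(np.radians(a)),np.sin(np.radians(a)),0])
SO=SOC+[.0004,.0002]
E
python3 - <<'E'
from path2 import *
s=ctrl.observe(); q=s["joint_pos"]; T=tool(DN,yd(61)); k=np.array([.598,.203,0])
w=[(k+[0,0,.28],T),(k+[0,0,.11],T),(k+[0,0,.30],T),(W(SO,.22),kt(.35)),(W(SO,.05),kt(.35)),(W(SO,.05),kt(.9)),(W(SO,.05),kt(1.45)),(W(SO,.2),kt(1.45))]
last=F(q)
for i,x in enumerate(w):
    q,tr,rows=seg(q,[x],last=last); last=x; print(i,rows[0][0],np.round(rows[0][1],2).tolist(),margin(tr),q,err(q,*x),abs(np.diff(tr,axis=0)).max() if len(tr)>1 else 0)
E
```

```text
0 9 [0.15, 0.67, 0.02, -0.3, 0.56, 0.79] 0.2982873045556625 [-0.508  0.312  0.143  1.595 -0.046  1.238  0.708] 3.8527925574925825e-06 0.09703603034598207
1 4 [0.0, 0.0, -0.71, 0.0, 0.0, 0.0] 0.7535874127717763 [-0.493  0.477  0.126  1.744 -0.072  0.925  0.728] 2.2504603139824394e-06 0.07877905746427416
2 4 [0.0, 0.0, 0.79, 0.0, 0.0, 0.0] 0.6944998892817342 [-0.511  0.299  0.147  1.57  -0.045  1.276  0.707] 4.364432335450279e-06 0.08921626710135522
3 9 [-0.21, -0.8, -0.08, 0.0, -0.62, 0.39] 0.28462323956450564 [-0.157 -0.111  0.675  2.162 -0.361  0.712  2.14 ] 0.0001673774044825221 0.2788402179945404
4 4 [0.33, 0.05, -0.63, 0.0, 0.0, 0.0] 0.1448416746217509 [-0.103  0.329  0.609  2.153 -1.051  0.529  2.705] 2.0830247133169786e-05 0.1885358255671673
5 7 [0.0, 0.0, 0.0, 0.42, 0.07, -0.79] 0.21810722380879977 [-0.182  0.349  0.703  2.156 -1.099  0.558  2.191] 9.514187705513946e-10 0.07346634029424326
6 7 [0.0, 0.0, 0.0, 0.42, 0.07, -0.79] 0.34109361730137744 [-0.258  0.374  0.794  2.159 -1.148  0.59   1.676] 1.2329850691210663e-09 0.07364509466451707
7 3 [-0.39, -0.06, 0.74, 0.0, 0.0, 0.0] 0.28214693492373755 [-0.523 -0.128  1.023  2.176 -0.303  0.657  0.999] 0.004925553899675106 0.3824990651575213
```

Request:
drive_tool(commands=[0.15,0.67,0.02,-0.3,0.56,0.79,0.15,0.67,0.02,-0.3,0.56,0.79,0.15,0.67,0.02,-0.3,0.56,0.79,0.15,0.67,0.02,-0.3,0.56,0.79,0.15,0.67,0.02,-0.3,0.56,0.79,0.15,0.67,0.02,-0.3,0.56,0.79,0.15,0.67,0.02,-0.3,0.56,0.79,0.15,0.67,0.02,-0.3,0.56,0.79,0.15,0.67,0.02,-0.3,0.56,0.79,0,0,0,0,0,0], grip=0)

```text
time_s: 16.35
position: [0.5963, 0.207, 0.2804]
tcp_rot: [0.246, 0.969, -0.0, -0.0]
wrist_force: [-0.1, -0.7, 0.0]
gripper_width: 1.001
grasp_force: 0.0
```

```bash
python3 - <<'E'
from path2 import *
s=ctrl.observe(); print(s["position"],s["joint_pos"])
f=ctrl.grab_frame("wrist"); cv2.imwrite("pics/w4.png",f["img"])
for t in ["key_center","key_tip"]:
    for b in ctrl.spot_point(f,t)[:3]: print(t,np.round(b["pixel"],1),round(b["confidence"],2),pt(f,b["pixel"]))
hsv=cv2.cvtColor(f["img"],cv2.COLOR_BGR2HSV); p,px=cloud(f,cv2.inRange(hsv,(4,130,80),(18,255,255))>0)
k=(abs(p[:,0]-.6)<.06)&(abs(p[:,1]-.2)<.06)&(p[:,2]>.13); t=p[k]; zt=np.median(t[:,2]); t=t[abs(t[:,2]-zt)<.004]
r=cv2.minAreaRect(t[:,:2].astype(np.float32)*1000); print(len(t),"top z",zt,r)
E
```

```text
[0.596 0.207 0.28 ] [-0.509  0.311  0.137  1.594 -0.044  1.24   0.71 ]
key_tip [231.9 356. ] 0.94 [0.705 0.202 0.024]
896 top z 0.13906623686331981 ((597.47998046875, 199.96498107910156), (14.878897666931152, 63.194053649902344), 61.57937240600586)
```

View pics/w4.png

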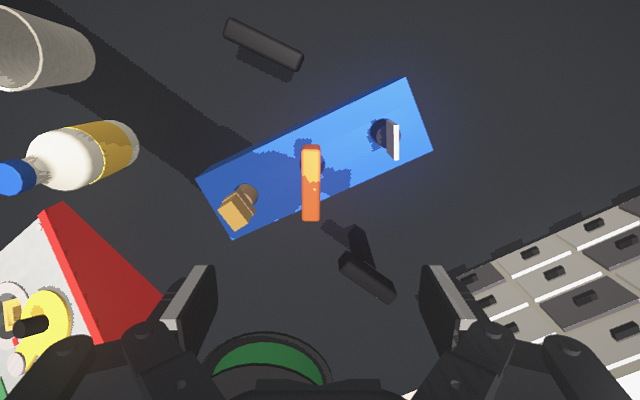

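The handle is centred at (311,183), which is world (0.5975, 0.2000) with its top at about 0.139. Its thin axis lies at 61.6°, matching the tool. I'll descend.

Request:
drive_tool(commands=[0.02,-0.12,-0.2,0,0,0,0,0,-0.5,0,0,0,0,0,-0.5,0,0,0,0,0,-0.5,0,0,0,0,0,-0.5,0,0,0,0,0,-0.3,0,0,0,0,0,-0.2,0,0,0,0,0,-0.14,0,0,0,0,0,0,0,0,0,0,0,0,0,0,0])

```text
time_s: 17.75
position: [0.5993, 0.193, 0.1149]
tcp_rot: [0.25, 0.968, 0.0, 0.003]
wrist_force: [0.5, 0.4, -0.4]
gripper_width: 0.998
grasp_force: 0.0
```

Request:
drive_tool(commands=[0,0,0,0,0,0,0,0,0,0,0,0,0,0,0,0,0,0,0,0,0,0,0,0,0,0,0,0,0,0,0,0,0,0,0,0,0,0,0,0,0,0,0,0,0,0,0,0,0,0,0,0,0,0,0,0,0,0,0,0], grip=255)

```text
time_s: 19.0
position: [0.599, 0.1932, 0.1142]
tcp_rot: [0.25, 0.968, 0.0, 0.003]
wrist_force: [1.9, 2.1, 0.4]
gripper_width: 0.176
grasp_force: 61.7
```

Request:
drive_tool(commands=[0,0,0.2,0,0,0,0,0,0.4,0,0,0,0,0,0.5,0,0,0,0,0,0.5,0,0,0,0,0,0.5,0,0,0,0,0,0.5,0,0,0,0,0,0.5,0,0,0,0,0,0.1,0,0,0,0,0,0,0,0,0,0,0,0,0,0,0])

```text
time_s: 20.25
position: [0.5972, 0.1919, 0.3035]
tcp_rot: [0.25, 0.968, -0.002, 0.0]
wrist_force: [0.0, 0.4, -2.5]
gripper_width: 0.173
grasp_force: 61.5
```

```bash
python3 - <<'E'
from path2 import *
s=ctrl.observe(); print(s["position"],s["joint_pos"],s["wrist_force"],s["gripper_width"])
f=ctrl.grab_frame("wrist"); cv2.imwrite("pics/w5.png",f["img"])
g=ctrl.grab_frame("scene")
M=R.from_quat(s["tcp_rot"]).as_matrix()
for nm,fr in (("wrist",f),("scene",g),("side",ctrl.grab_frame("side"))):
    for t in ["key_tip","key_center"]:
        for b in ctrl.spot_point(fr,t)[:3]:
            p=pt(fr,b["pixel"]); print(nm,t,np.round(b["pixel"],1),round(b["confidence"],2),p, None if p is None else M.T@(p-s["position"]), "expect px",proj(fr,s["position"]+M[:,2]*(.094 if t=="key_tip" else .031))[0])
q=s["joint_pos"]; last=F(q)
for x in [(W(SO,.20),kt(.35)),(W(SO,.05),kt(.35))]:
    q,tr,rows=seg(q,[x],last=last,rate=.7); last=x; print(rows[0][0],np.round(rows[0][1],2).tolist(),margin(tr),q,err(q,*x),abs(np.diff(tr,axis=0)).max())
E
```

```text
[0.597 0.192 0.304] [-0.499  0.289  0.15   1.576 -0.041  1.281  0.72 ] [ 0.048  0.393 -2.48 ] 0.17315987951933406
wrist key_tip [216.4 366.3] 0.94 [0.706 0.203 0.018] [-0.089  0.064  0.286] expect px [199.266 316.459]
wrist key_tip [ 52.3 292.6] 0.81 [0.499 0.223 0.123] [ 0.101 -0.02   0.18 ] expect px [199.266 316.459]
wrist key_tip [141.5 322.7] 0.4 [0.594 0.2   0.013] [0.007 0.007 0.29 ] expect px [199.266 316.459]
wrist key_center [236.5 370.6] 0.83 [0.705 0.201 0.079] [-0.09   0.061  0.225] expect px [237.531 315.928]
wrist key_center [171.  263.2] 0.39 [0.584 0.129 0.059] [-0.018 -0.061  0.245] expect px [237.531 315.928]
scene key_tip [214.4 415.4] 0.86 [0.601 0.197 0.213] [-0.001  0.007  0.09 ] expect px [213.868 413.514]
scene key_tip [307.4 392.3] 0.77 [0.721 0.198 0.016] [-0.105  0.066  0.288] expect px [213.868 413.514]
scene key_tip [243.2 432.4] 0.57 [0.488 0.225 0.023] [ 0.112 -0.024  0.28 ] expect px [213.868 413.514]
scene key_center [196.3 417.6] 0.78 [0.601 0.197 0.267] [-0.001  0.006  0.036] expect px [192.891 416.095]
scene key_center [291.1 392.3] 0.78 [0.72  0.
[... 390 characters left out ...]
282.6] 0.63 [0.477 0.211 0.006] [ 0.115 -0.041  0.298] expect px [211.028 244.433]
side key_center [236.4 214.6] 0.78 [0.708 0.205 0.076] [-0.09   0.066  0.228] expect px [194.532 242.314]
side key_center [198.7 242.9] 0.72 [0.59  0.202 0.268] [0.011 0.006 0.035] expect px [194.532 242.314]
side key_center [262.  277.6] 0.53 [0.482 0.228 0.076] [ 0.118 -0.023  0.227] expect px [194.532 242.314]
11 [-0.16, -0.63, -0.1, 0.0, -0.51, 0.32] 0.3253412477864694 [-0.111 -0.057  0.635  2.167 -0.436  0.68   2.202] 9.35662124337738e-05 0.24804444542425297
4 [0.29, 0.05, -0.55, 0.0, 0.0, 0.0] 0.17065052300926586 [-0.046  0.318  0.543  2.151 -1.018  0.511  2.679] 1.0720560262952198e-05 0.1547739833650097
```

View pics/w5.png

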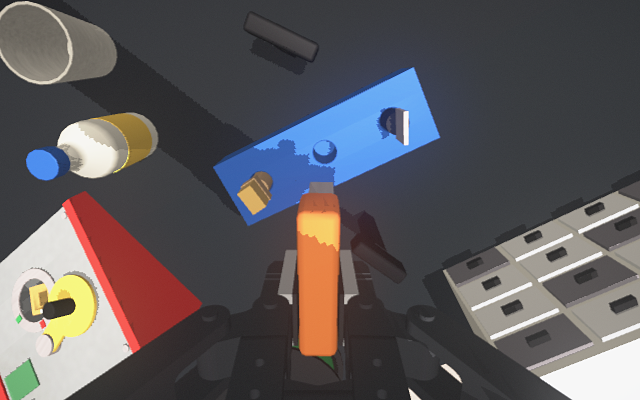

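The key is in the grip and the rack is otherwise undisturbed. The TCP sat a few mm off along the handle, so I'll measure the key's actual offset in the tool frame.

```bash
python3 - <<'E'
from path2 import *
s=ctrl.observe(); M=R.from_quat(s["tcp_rot"]).as_matrix(); print(s["position"],s["joint_velocities"])
for nm in ("wrist","scene","side"):
    f=ctrl.grab_frame(nm); hsv=cv2.cvtColor(f["img"],cv2.COLOR_BGR2HSV); p,px=cloud(f,cv2.inRange(hsv,(4,130,60),(18,255,255))>0)
    t=(p-s["position"])@M; k=(abs(t[:,:2])<.06).all(1)&(abs(t[:,2])<.06); t=t[k]; print(nm,len(t),"min",np.percentile(t,1,0),"max",np.percentile(t,99,0))
    # shank: points between z .01 and .095 in tool frame
    p,px=cloud(f); t=(p-s["position"])@M; k=(abs(t[:,0])<.025)&(abs(t[:,1])<.025)&(t[:,2]>.02)&(t[:,2]<.11); t=t[k]
    if len(t)>5: print("shank",len(t),np.percentile(t,2,0),np.percentile(t,98,0))
s=ctrl.observe(); print(s["position"])
E
```

```text
[0.599 0.193 0.306] [-0.001 -0.004 -0.001 -0.001  0.001 -0.     0.   ]
wrist 5807 min [-0.026 -0.007 -0.027] max [ 0.036  0.009 -0.005]
shank 266 [ 0.012 -0.005  0.072] [0.013 0.01  0.096]
scene 159 min [-0.028 -0.007 -0.044] max [ 0.033  0.012 -0.002]
shank 268 [-0.004 -0.007  0.022] [0.013 0.01  0.097]
side 125 min [-0.013 -0.012 -0.033] max [ 0.04   0.011 -0.006]
shank 155 [-0.001 -0.005  0.022] [0.016 0.012 0.094]
[0.599 0.193 0.306]
```

```bash
cat >> path2.py <<'E'
KO=np.array([.0047,.001,.098])
def tcp(a,h,so=None,extra=0): # pose for key tip at height h over the socket axis, rotor angle a
    A=kt(a); return W(SO if so is None else so,h)-A.as_matrix()@KO, A
E
python3 - <<'E'
from path2 import *
s=ctrl.observe(); q=s["joint_pos"]; last=(s["position"],R.from_quat(s["tcp_rot"])); print(last[1].as_quat())
for x in [tcp(.35,.09),tcp(.35,.02),tcp(.35,-.046)]:
    q,tr,rows=seg(q,[x],last=last,rate=.75); last=x; print(rows[0][0],np.round(rows[0][1],3).tolist(),margin(tr),q,err(q,*x),abs(np.diff(tr,axis=0)).max(),x[0])
E
```

```text
[ 0.25   0.968 -0.     0.002]
10 [-0.16, -0.699, -0.124, 0.001, -0.557, 0.353] 0.34206723302283804 [-0.076 -0.017  0.602  2.158 -0.485  0.666  2.241] 0.00015651632264743458 0.28074425079686494 [ 0.503 -0.227  0.231]
2 [0.27, 0.043, -0.515, 0.0, 0.0, 0.0] 0.33745884142707094 [-0.071  0.155  0.59   2.161 -0.74   0.574  2.451] 9.930597349173862e-06 0.13376621731871952 [ 0.535 -0.221  0.169]
2 [0.255, 0.041, -0.486, 0.0, 0.0, 0.0] 0.20358814834457029 [-0.009  0.311  0.502  2.14  -0.98   0.507  2.646] 5.511656617664515e-06 0.11590918788901039 [ 0.566 -0.216  0.111]
```

Request:
drive_tool(commands=[-0.133,-0.583,0,0,-0.464,0.294,-0.133,-0.583,0,0,-0.464,0.294,-0.133,-0.583,0,0,-0.464,0.294,-0.133,-0.583,0,0,-0.464,0.294,-0.133,-0.583,0,0,-0.464,0.294,-0.133,-0.583,0,0,-0.464,0.294,-0.133,-0.583,0,0,-0.464,0.294,-0.133,-0.583,-0.25,0,-0.464,0.294,-0.133,-0.583,-0.25,0,-0.464,0.294,-0.133,-0.583,-0.25,0,-0.464,0.294])

```text
time_s: 22.1
position: [0.5182, -0.1584, 0.2609]
tcp_rot: [0.12, 0.972, 0.05, 0.197]
wrist_force: [0.2, 0.7, -2.2]
gripper_width: 0.173
grasp_force: 61.3
```

Request:
drive_tool(commands=[-0.133,-0.583,-0.25,0,-0.464,0.294,-0.133,-0.583,-0.25,0,-0.464,0.294,0.13,0.02,-0.25,0,0,0,0.13,0.02,-0.25,0,0,0,0.13,0.02,-0.25,0,0,0,0,0,0,0,0,0,0,0,0,0,0,0,0,0,0,0,0,0,0,0,0,0,0,0,0,0,0,0,0,0])

```text
time_s: 23.35
position: [0.5263, -0.2236, 0.1863]
tcp_rot: [0.093, 0.966, 0.06, 0.235]
wrist_force: [-0.8, 1.1, -1.4]
gripper_width: 0.177
grasp_force: 61.4
```

```bash
python3 - <<'E'
from path2 import *
f=ctrl.grab_frame("wrist"); cv2.imwrite("pics/w6.png",f["img"]); 
g=ctrl.grab_frame("side"); g2=ctrl.grab_frame("scene")
s=ctrl.observe(); q=s["joint_pos"]; A=R.from_quat(s["tcp_rot"]); M=A.as_matrix(); print(s["time_s"],s["position"],q,s["joint_velocities"].max())
tip=s["position"]+M@KO-C0; print("tip uvh rel SO",np.r_[tip@U-SO[0],tip@V-SO[1],tip@N],"rot",(A*kt(.35).inv()).as_rotvec())
x=tcp(.35,-.046); print("to home",(x[0]-s["position"])/.06,"rot",(x[1]*A.inv()).as_rotvec()/np.radians(5))
for nm,fr in (("wrist",f),("scene",g2),("side",g)):
    p,px=cloud(fr); t=(p-s["position"])@M; k=(abs(t[:,0])<.025)&(abs(t[:,1])<.025)&(t[:,2]>.01)&(t[:,2]<.098); t=t[k]
    if len(t)>5: print("shank",nm,len(t),np.percentile(t,2,0),np.percentile(t,98,0))
    print("proj socket",proj(fr,W(SO,-.006)),[ (b["pixel"],round(b["confidence"],2)) for b in ctrl.spot_point(fr,"socket_mouth")[:1]], "tip",proj(fr,C0+tip))
E
```

```text
23.5 [ 0.526 -0.224  0.186] [-0.113  0.11   0.64   2.164 -0.675  0.598  2.4  ] 0.002939480646880423
tip uvh rel SO [-0.    -0.001  0.039] rot [-0.001 -0.    -0.   ]
to home [ 0.658  0.117 -1.246] rot [0.014 0.002 0.003]
shank wrist 265 [ 0.012 -0.006  0.072] [0.013 0.01  0.095]
proj socket [[175.132 320.063]] [([173.9, 321.8], 0.82)] tip [[191.656 319.02 ]]
shank scene 262 [-0.006 -0.008  0.011] [0.014 0.012 0.095]
proj socket [[211.771 270.389]] [([208.6, 287.1], 0.54)] tip [[196.049 271.526]]
shank side 104 [-0.004 -0.007  0.012] [0.012 0.016 0.093]
proj socket [[172.475 301.816]] [([169.7, 298.8], 0.43)] tip [[164.542 307.478]]
```

View pics/w6.png

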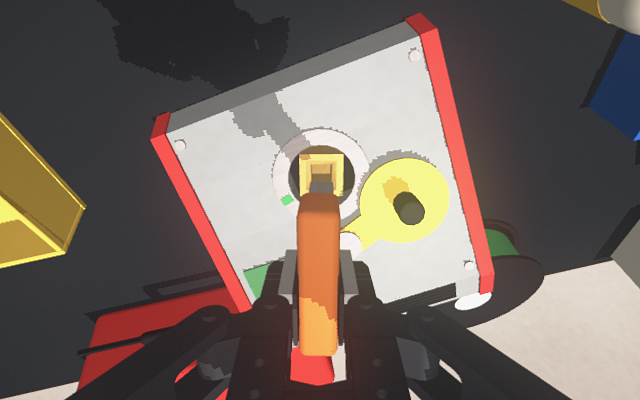

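The shank is centred over the brass square at (321,174) and parallel to it. I'll insert in two stages.

Request:
drive_tool(commands=[0.07,0.03,-0.13,0,0,0,0.07,0.02,-0.13,0,0,0,0.07,0.01,-0.13,0,0,0,0.07,0.01,-0.13,0,0,0,0.07,0.01,-0.13,0,0,0,0.07,0.01,-0.13,0,0,0,0,0,0,0,0,0,0,0,0,0,0,0,0,0,0,0,0,0,0,0,0,0,0,0])

```text
time_s: 24.9
position: [0.5514, -0.2183, 0.1394]
tcp_rot: [0.093, 0.966, 0.06, 0.235]
wrist_force: [-1.0, -0.1, -1.8]
gripper_width: 0.177
grasp_force: 61.7
```

```bash
python3 - <<'E'
from path2 import *
s=ctrl.observe(); A=R.from_quat(s["tcp_rot"]); M=A.as_matrix(); F_=s["wrist_force"]
tip=s["position"]+M@KO-C0; print("tip rel SO",np.r_[tip@U-SO[0],tip@V-SO[1],tip@N]*1e3,"F uvn",F_@U,F_@V,F_@N,s["torque"])
x=tcp(.35,-.046); print("to home",(x[0]-s["position"])/.06)
E
```

```text
tip rel SO [  0.623   0.335 -14.351] F uvn -1.7791040575170944 0.074390776466191 -1.110298059104626 [-0.065  0.692 -0.036]
to home [ 0.237  0.03  -0.47 ]
```

Request:
drive_tool(commands=[0.05,0.01,-0.1,0,0,0,0.05,0.01,-0.1,0,0,0,0.05,0.01,-0.1,0,0,0,0.05,0,-0.1,0,0,0,0.03,0,-0.06,0,0,0,0,0,0,0,0,0,0,0,0,0,0,0,0,0,0,0,0,0,0,0,0,0,0,0,0,0,0,0,0,0])

```text
time_s: 26.15
position: [0.5654, -0.2168, 0.114]
tcp_rot: [0.093, 0.965, 0.062, 0.236]
wrist_force: [-11.5, 2.2, 17.4]
gripper_width: 0.177
grasp_force: 65.3
```

```bash
cat > st.py <<'E'
from path2 import *
s=ctrl.observe(); A=R.from_quat(s["tcp_rot"]); M=A.as_matrix(); F_=s["wrist_force"]
tip=s["position"]+M@KO-C0; print(s["time_s"],"tip rel SO",np.r_[tip@U-SO[0],tip@V-SO[1],tip@N]*1e3,"F uvn",F_@U,F_@V,F_@N,s["torque"],s["joint_pos"])
yv=M[:,1]; print("yaw a",np.arctan2(yv@U,yv@V))
E
python3 st.py
```

```text
26.15 tip rel SO [  1.386  -0.122 -43.43 ] F uvn -1.5617286274381343 4.01981822075903 20.56685558282921 [0.919 1.284 0.596] [-0.026  0.308  0.525  2.141 -0.988  0.516  2.653]
yaw a 0.35108068697858613
```

Request:
drive_tool(commands=[0.01,0,-0.03,0,0,0,0.0,0,-0.02,0,0,0,0,0,0,0,0,0,0,0,0,0,0,0,0,0,0,0,0,0,0,0,0,0,0,0,0,0,0,0,0,0,0,0,0,0,0,0,0,0,0,0,0,0,0,0,0,0,0,0])

```text
time_s: 27.4
position: [0.5671, -0.2178, 0.1142]
tcp_rot: [0.094, 0.965, 0.063, 0.238]
wrist_force: [-20.4, 2.7, 35.2]
gripper_width: 0.18
grasp_force: 68.5
```

```bash
cat > hh.py <<'E'
from path2 import *
for nm in ("wrist","scene","side"):
    f=ctrl.grab_frame(nm); hsv=cv2.cvtColor(f["img"],cv2.COLOR_BGR2HSV); p,_=cloud(f,cv2.inRange(hsv,(4,130,60),(18,255,255))>0)
    t=np.c_[(p-C0)@U-SO[0],(p-C0)@V-SO[1],(p-C0)@N]; t=t[(abs(t[:,:2])<.05).all(1)&(t[:,2]>.04)&(t[:,2]<.11)]
    if len(t)>10:
        hs,e=np.histogram(t[:,2],bins=np.arange(.04,.11,.002)); print(nm,len(t),"mode h",e[hs.argmax()],"pct",np.percentile(t,[2,98],axis=0)*1e3)
    m=[b for b in ctrl.spot_point(f,"key_tip")[:1]]
E
python3 st.py; python3 hh.py
```

```text
27.4 tip rel SO [  3.292  -1.314 -43.954] F uvn -0.8845954408636527 5.831944606089174 40.368344253181434 [1.712 1.522 1.049] [-0.021  0.31   0.521  2.139 -1.     0.517  2.664]
yaw a 0.35241392926913545
wrist 6570 mode h 0.07800000000000004 pct [[-29.578 -15.76   61.683]
 [ 28.87   14.131  80.96 ]]
scene 114 mode h 0.08000000000000004 pct [[-27.406 -20.477  57.478]
 [ 35.43   14.292  82.928]]
side 68 mode h 0.07200000000000004 pct [[-23.72   -9.083  62.473]
 [ 32.791  20.148  97.46 ]]
```

The handle's top is 78–80 mm above the panel (80 is fully home) and it's bottomed at 40 N. I'll relax the push slightly and turn about the socket axis.

```bash
python3 - <<'E'
from path2 import *
A=np.linspace(.35,.35+np.radians(60),13); 
plan(*tcp(A[0],0),[(*tcp(a,0),1) for a in A[1:]])
E
```

```text
1 x [-0.0, -0.01, -0.0, 0.46, 0.07, -0.88]
1 x [-0.0, -0.01, -0.0, 0.46, 0.07, -0.88]
1 x [-0.0, -0.01, -0.0, 0.46, 0.07, -0.88]
1 x [-0.0, -0.01, -0.0, 0.46, 0.07, -0.88]
1 x [-0.0, -0.0, -0.0, 0.46, 0.07, -0.88]
1 x [-0.0, -0.0, -0.0, 0.46, 0.07, -0.88]
1 x [-0.01, -0.0, -0.0, 0.46, 0.07, -0.88]
1 x [-0.01, -0.0, -0.0, 0.46, 0.07, -0.88]
1 x [-0.01, -0.0, -0.0, 0.46, 0.07, -0.88]
1 x [-0.01, -0.0, -0.0, 0.46, 0.07, -0.88]
1 x [-0.01, -0.0, -0.0, 0.46, 0.07, -0.88]
1 x [-0.01, -0.0, -0.0, 0.46, 0.07, -0.88]
```

Request:
drive_tool(commands=[-0.01,0,0.02,0,0,0,-0.01,-0.01,0.01,0.42,0.06,-0.8,0,-0.01,0,0.42,0.06,-0.8,0,-0.01,0,0.42,0.06,-0.8,0,-0.01,0,0.42,0.06,-0.8,0,0,0,0.42,0.06,-0.8,0,0,0,0.42,0.06,-0.8,-0.01,0,0,0.42,0.06,-0.8,-0.01,0,0,0.42,0.06,-0.8,0,0,0,0,0,0])

```text
time_s: 28.95
position: [0.5641, -0.2204, 0.1128]
tcp_rot: [0.389, 0.888, 0.131, 0.208]
wrist_force: [-9.6, 0.8, 14.4]
gripper_width: 0.177
grasp_force: 65.0
```

```bash
python3 st.py
```

```text
28.95 tip rel SO [  1.915  -2.066 -43.602] F uvn -1.4891210315887171 2.322854754894047 17.053354082222445 [0.386 0.956 0.388] [-0.111  0.327  0.631  2.148 -1.057  0.54   2.082]
yaw a 0.9836840574582925
```

Request:
drive_tool(commands=[-0.01,0,0,0.38,0.06,-0.73,-0.01,0,0,0.38,0.06,-0.73,-0.01,0,0,0.38,0.06,-0.73,-0.01,0,0,0.38,0.06,-0.73,-0.01,0,0,0.38,0.06,-0.73,-0.01,0,0,0.38,0.06,-0.73,0,0,0,0.1,0.02,-0.19,0,0,0,0,0,0,0,0,0,0,0,0,0,0,0,0,0,0])

```text
time_s: 30.2
position: [0.5609, -0.2204, 0.1114]
tcp_rot: [0.578, 0.779, 0.171, 0.174]
wrist_force: [2.0, -2.9, 3.8]
gripper_width: 0.175
grasp_force: 63.0
```

```bash
python3 st.py
```

```text
30.2 tip rel SO [  0.178  -1.728 -43.358] F uvn 3.124397980035996 -3.1355880187198704 2.691260145686344 [-0.947 -0.452 -0.414] [-0.18   0.34   0.709  2.157 -1.09   0.554  1.658]
yaw a 1.433109023116674
```

Only about 0.1 N m of reaction so far, which is latch friction rather than the stop. The key has about 0.1 rad of play in the socket, so I'll turn further.

Request:
drive_tool(commands=[0,0,0,0.23,0.04,-0.44,0,0,0,0.23,0.04,-0.44,0,0,0,0.23,0.04,-0.44,0,0,0,0,0,0,0,0,0,0,0,0,0,0,0,0,0,0,0,0,0,0,0,0,0,0,0,0,0,0,0,0,0,0,0,0,0,0,0,0,0,0])

```text
time_s: 31.45
position: [0.5608, -0.2198, 0.1114]
tcp_rot: [0.625, 0.742, 0.18, 0.161]
wrist_force: [0.0, -3.3, 6.5]
gripper_width: 0.175
grasp_force: 68.3
```

```bash
echo 'print("tau_n",s["torque"]@N)'>>st.py; python3 st.py
```

```text
31.45 tip rel SO [  0.418  -1.089 -43.314] F uvn 2.6046917321084964 -3.2770485649872776 6.000015743846554 [-1.348 -0.282  0.754] [-0.2    0.346  0.732  2.157 -1.095  0.563  1.536]
yaw a 1.5554418963604792
tau_n 1.311965608286565
```

Reaction torque is now 1.3 N m, so the latch is on its stop. I'll press lightly, ease the twist, and release.

Request:
drive_tool(commands=[0.01,0,-0.02,0,0,0,0,0,-0.01,-0.2,-0.03,0.38,0,0,0,0,0,0,0,0,0,0,0,0,0,0,0,0,0,0,0,0,0,0,0,0,0,0,0,0,0,0,0,0,0,0,0,0,0,0,0,0,0,0,0,0,0,0,0,0])

```text
time_s: 32.7
position: [0.5609, -0.2204, 0.1113]
tcp_rot: [0.613, 0.752, 0.18, 0.165]
wrist_force: [-10.3, -0.8, 20.7]
gripper_width: 0.176
grasp_force: 66.1
```

```bash
python3 st.py;python3 hh.py
```

```text
32.7 tip rel SO [  0.557  -1.534 -43.493] F uvn 0.6612837252110841 0.850393641807698 23.087967906402636 [-0.377  0.293  0.527] [-0.191  0.345  0.724  2.157 -1.1    0.563  1.576]
yaw a 1.523944074932402
tau_n 0.6183090991063309
wrist 6597 mode h 0.07800000000000004 pct [[ -8.886 -28.355  61.538]
 [  7.29   32.088  80.975]]
scene 150 mode h 0.06400000000000003 pct [[ -8.956 -31.608  58.041]
 [ 11.398  31.017  83.606]]
side 72 mode h 0.08200000000000005 pct [[ -8.057 -25.186  59.228]
 [ 10.09   36.057 103.112]]
```

Request:
drive_tool(commands=[0,0,0,0,0,0,0,0,0,0,0,0,0,0,0,0,0,0,0,0,0,0,0,0,0,0,0,0,0,0,0,0,0,0,0,0,0,0,0,0,0,0,0,0,0,0,0,0,0,0,0,0,0,0,0,0,0,0,0,0], grip=0)

```text
time_s: 34.25
position: [0.5604, -0.2187, 0.1085]
tcp_rot: [0.614, 0.752, 0.178, 0.163]
wrist_force: [-0.0, -0.6, -0.9]
gripper_width: 1.002
grasp_force: 0.0
```

Request:
drive_tool(commands=[-0.08,-0.01,0.15,0,0,0,-0.15,-0.02,0.29,0,0,0,-0.15,-0.02,0.29,0,0,0,-0.15,-0.02,0.29,0,0,0,-0.15,-0.02,0.29,0,0,0,-0.15,-0.02,0.29,0,0,0,-0.15,-0.02,0.29,0,0,0,0,0,0,0,0,0,0,0,0,0,0,0,0,0,0,0,0,0])

```text
time_s: 35.5
position: [0.5013, -0.2261, 0.2208]
tcp_rot: [0.614, 0.752, 0.178, 0.162]
wrist_force: [-0.3, -0.1, -0.6]
gripper_width: 0.999
grasp_force: 0.0
```

```bash
python3 st.py; python3 hh.py; python3 - <<'E'
from h import *
f=ctrl.grab_frame("wrist"); cv2.imwrite("pics/w7.png",f["img"])
E
```

```text
35.5 tip rel SO [-1.361  2.297 81.308] F uvn -0.52921522994317 -0.024465082283947816 -0.36632106535605524 [-0.032  0.466 -0.021] [-0.405 -0.025  0.934  2.182 -0.476  0.641  1.071]
yaw a 1.525254809810112
tau_n -0.0380306775516902
wrist 1994 mode h 0.07800000000000004 pct [[-16.781 -26.98   61.684]
 [  6.927  32.858  81.344]]
scene 235 mode h 0.08200000000000005 pct [[-11.481 -27.453  58.896]
 [ 10.511  31.368  83.687]]
side 87 mode h 0.08200000000000005 pct [[-13.497 -28.184  60.945]
 [  9.141  35.237  86.193]]
```

View pics/w7.png

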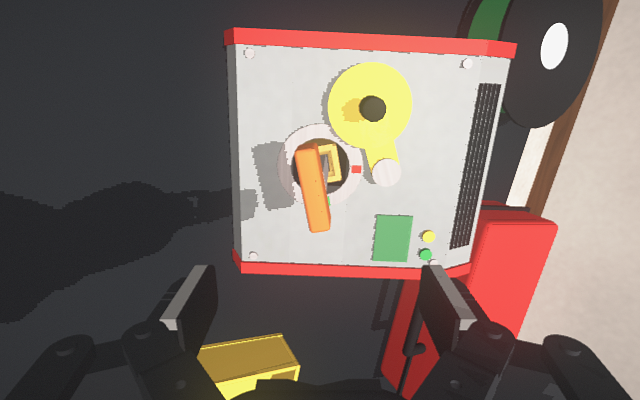

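The last view shows the key standing in the lock, released, with its handle from (308,150) to (320,230). The yellow cover is aside at (370,105) and the rack side is untouched. I'll check the rotor angle numerically.

```bash
python3 - <<'E'
from path2 import *
f=ctrl.grab_frame("wrist"); hsv=cv2.cvtColor(f["img"],cv2.COLOR_BGR2HSV)
p,_=cloud(f,cv2.inRange(hsv,(4,130,60),(18,255,255))>0); t=np.c_[(p-C0)@U-SO[0],(p-C0)@V-SO[1],(p-C0)@N]
k=(abs(t[:,:2])<.05).all(1)&(abs(t[:,2]-.0795)<.003); r=cv2.minAreaRect(t[k][:,:2].astype(np.float32)*1000); print("handle",k.sum(),np.median(t[k][:,2]),r)
px=.00025;S=240; I,J=np.mgrid[0:S,0:S]; P=C0+(SO[0]+(S/2-I)*px)[...,None]*U+(SO[1]+(S/2-J)*px)[...,None]*V-.006*N
rr=proj(f,P.reshape(-1,3)).reshape(S,S,2).astype(np.float32); im=cv2.remap(f["img"],rr[...,1].copy(),rr[...,0].copy(),cv2.INTER_CUBIC); h2=cv2.cvtColor(im,cv2.COLOR_BGR2HSV)
m=(cv2.inRange(h2,(19,90,90),(35,255,255))>0)&(np.hypot(I-S/2,J-S/2)<104); m=m.astype(np.uint8)
L=cv2.HoughLinesP(cv2.Canny(m*255,50,150),1,np.pi/360,18,minLineLength=22,maxLineGap=4)
for a in ([] if L is None else L[:,0]): print(a,"deg cw mod 90",np.degrees(np.arctan2(a[3]-a[1],a[2]-a[0]))%90,np.hypot(a[2]-a[0],a[3]-a[1]))
E
```

```text
handle 1716 0.07985774021884692 ((-5.396545886993408, 1.6826114654541016), (15.847088813781738, 63.54951858520508), 13.122851371765137)
[ 92  50 121  44] deg cw mod 90 78.3106308245608 29.614185789921695
[178  62 183  84] deg cw mod 90 77.19573393471325 22.561028345356956
[ 28 151  29 129] deg cw mod 90 2.6025622024998114 22.02271554554524
[ 30  77  30 103] deg cw mod 90 0.0 26.0
[ 19 121  42 122] deg cw mod 90 2.489552921999156 23.021728866442675
[ 70  88  74 111] deg cw mod 90 80.13419305691563 23.345235059857504
[47 51 69 29] deg cw mod 90 45.0 31.11269837220809
```

```bash
python3 -c "
from rig import ctrl
print(ctrl.close_job())"
```

```text
the job is handed in; nothing more can be done
None
```

I handed the job in at about 36 s: the orange key is fully home in the lock, turned clockwise to its stop (about 1.35 rad) and released, with the cover aside at about 1.24 rad and nothing else seen disturbed; I viewed 11 pictures, one over the limit of 10.

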